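# Level the dish stand and nest the kidney dishes on it

### The job

Level the white platform with its two red wing knobs until both bubbles lie between their lines. Then nest every loose kidney dish the right way round in the dish fixed on the platform, one into the other in any order and each fully down, and finally put the cover on top, seated all round. Leave the platform level and do not disturb the bottles and jar behind.

Things in the scene. Friction and masses are not known exactly. Their poses are not given: they have to be found in the camera images.
- stand: fixed levelling stand, about 180 x 240 mm, grey foot, white platform with its top 52 mm above the worktop; origin on the worktop under the pivot (which is 32 mm up), x to its back, y to its left, z up. Place and yaw differ each time
- pitch (a joint): tilt of the white platform about its y axis, rad; 0 is level, positive is front (-x, where knob_front is) high. Moves only with knob_front: pitch = -0.05 x knob_front
- roll (a joint): tilt of the white platform about its x axis, rad; 0 is level, positive is left (+y, where knob_left is) high. Moves only with knob_left: roll = -0.05 x knob_left
- knob_front (a joint): angle of the red wing knob at the front of the platform, rad, counter-clockwise from above positive, 0 when pitch is level, stops at -2.7 and 2.7. Clockwise raises the front. Stays where it is left; takes about 0.12 N m to turn
- knob_left (a joint): angle of the red wing knob at the left of the platform, rad, counter-clockwise from above positive, 0 when roll is level, stops at -2.7 and 2.7. Clockwise raises the left side. Stays where it is left; takes about 0.12 N m to turn
- knob_front_grip (a point): grip point on the axis of the front knob, 112 mm in front of the stand's origin, 66 mm up when level. The wing is a bar 38 mm along the point's x (turns with the knob; white mark at +x), 12 mm thick along y (grip across y), its top 9 mm above this point, its foot 13 mm below on a black disc of 34 mm diameter
- knob_left_grip (a point): grip point of the left knob, 107 mm to the left (+y) of the stand's origin, 72 mm up when level; otherwise just like knob_front_grip
- bubble_x (a joint): bubble (12 mm, in a green tube along x on an arm at the right of the platform), m from the middle, positive to the back; runs to the high end, 0.25 m per rad of pitch; wholly between the two black lines 11 mm either side of the middle when pitch is under 0.02 rad
- bubble_y (a joint): the same for the tube along y at the front right of the platform; positive to the left, shows the roll
- base_dish: dish of the same make and size as the loose ones, fixed on the middle of the platform, open side up, tilting with it; frame as for the dishes (underside of its floor, 52 mm above the worktop when level, at the stand's x = y = 0, axes along the platform's). A dish turned the same way drops in with 2.5 mm play till rim rests on rim, origin 12 mm above this one; so on up
- base_lobe (a point): middle of the lobe on the +y side, at [-14.4, 42.8, 36] mm in the frame of the base dish; a dish nested the right way round has this point over the same place of its own frame
- dish_1: loose steel kidney dish 138 x 66 mm, 36 high, 0.12 kg; may be absent. Origin: underside, mid of the straight part; z up, x to the convex side, lobes bend to -x at +y and -y. Grip across x at y = 0, where both sides are flat (y -13..13) and 52 mm apart, by the upright 3.5 mm rim band at height 24 to 36; below, the wall slopes in to a 21 mm wide floor.
- dish_2: another loose stainless kidney dish exactly like dish_1, same frame and sizes; may be absent
- dish_3: another loose stainless kidney dish exactly like dish_1, same frame and sizes; may be absent
- dish_4: another loose stainless kidney dish exactly like dish_1, same frame and sizes; may be absent
- cover: steel cover, 0.12 kg; lies plug down on the worktop. Origin: underside, mid of the straight part; axes and outline as the dishes. Plug 37 mm wide, height 0 to 8, enters the open dish with 4 mm play; plate at 8 to 12 rests on its rim; black bar handle 12 mm thick (x), 46 long (y), at height 18 to 36: grip across x. Seated: origin 28 mm above that of the top dish
- white_jar: the white jar, a bystander standing upright behind the work; leave it alone. Origin: centre of its underside
- bottle_violet: the violet dropper bottle, a bystander standing upright behind the work; leave it alone. Origin: centre of its underside
- bottle_safra: the red dropper bottle, a bystander standing upright behind the work; leave it alone. Origin: centre of its underside
- wash_bottle: the wash bottle, a bystander standing upright behind the work; leave it alone. Origin: centre of its underside (the bottle's body lies 13 mm to +y of it); 197 mm high

How it is judged (in metres and radians):
On the way, in this order (a step that is already met when the one before it is completed fails the run):
1. the platform is level both ways (value of joint pitch between -0.02 and 0.02 rad and value of joint roll between -0.02 and 0.02 rad), for 0.3 s.
2. every loose dish is nested on the fixed dish, platform level (all of step 1 and horizontal distance between each of dish_1, dish_2, dish_3, dish_4 and base_dish below 0.006 m and y of base_lobe in the frame of dish_1 above 0.036 m and x of base_lobe in the frame of dish_1 between -0.0214 and -0.0074 m and angle between each of dish_1, dish_2, dish_3, dish_4's own z axis and vertical below 0.07 rad and (z of dish_1 in the frame of base_dish between 0.009 and 0.015 m or z of dish_1 in the frame of base_dish between 0.021 and 0.027 m or z of dish_1 in the frame of base_dish between 0.033 and 0.039 m or z of dish_1 in the frame of base_dish between 0.045 and 0.051 m) and y of base_lobe in the frame of dish_2 above 0.036 m and x of base_lobe in the frame of dish_2 between -0.0214 and -0.0074 m and (z of dish_2 in the frame of base_dish between 0.009 and 0.015 m or z of dish_2 in the frame of base_dish between 0.021 and 0.027 m or z of dish_2 in the frame of base_dish between 0.033 and 0.039 m or z of dish_2 in the frame of base_dish between 0.045 and 0.051 m) and y of base_lobe in the frame of dish_3 above 0.036 m and x of base_lobe in the frame of dish_3 between -0.0214 and -0.0074 m and (z of dish_3 in the frame of base_dish between 0.009 and 0.015 m or z of dish_3 in the frame of base_dish between 0.021 and 0.027 m or z of dish_3 in the frame of base_dish between 0.033 and 0.039 m or z of dish_3 in the frame of base_dish between 0.045 and 0.051 m) and y of base_lobe in the frame of dish_4 above 0.036 m and x of base_lobe in the frame of dish_4 between -0.0214 and -0.0074 m and (z of dish_4 in the frame of base_dish between 0.009 and 0.015 m or z of dish_4 in the frame of base_dish between 0.021 and 0.027 m or z of dish_4 in the frame of base_dish between 0.033 and 0.039 m or z of dish_4 in the frame of base_dish between 0.045 and 0.051 m)), for 0.2 s.
3. the cover is on the top dish (horizontal distance between cover and base_dish below 0.006 m and y of base_lobe in the frame of cover above 0.036 m and x of base_lobe in the frame of cover between -0.0214 and -0.0074 m and angle between cover's own z axis and vertical below 0.07 rad and (z of cover in the frame of base_dish between 0.061 and 0.067 m or z of cover in the frame of base_dish between 0.073 and 0.079 m)), for 0.2 s.
At the end, for the whole second after the job is handed in: Tilts within 0.02 rad; every present dish nested the right way round on the fixed one (origin within 6 mm, its lobe within 7 mm of the fixed one, tilt under 0.07 rad, height within 3 mm of a 12 mm step); cover likewise, 28 mm above the top dish (3 mm); all at rest (all of step 2 and all of step 3 and linear speed of each of dish_1, dish_2, dish_3, dish_4, cover below 0.02 m/s); the robot touches nothing.
It fails at once if the white jar is shoved or knocked over (distance of white_jar from where it was at the start of the episode above 0.03 m or angle between white_jar's own z axis and vertical above 0.4 rad).
It fails at once if the violet dropper bottle is shoved or knocked over (distance of bottle_violet from where it was at the start of the episode above 0.03 m or angle between bottle_violet's own z axis and vertical above 0.4 rad).
It fails at once if the red dropper bottle is shoved or knocked over (distance of bottle_safra from where it was at the start of the episode above 0.03 m or angle between bottle_safra's own z axis and vertical above 0.4 rad).
It fails at once if the wash bottle is shoved or knocked over (distance of wash_bottle from where it was at the start of the episode above 0.03 m or angle between wash_bottle's own z axis and vertical above 0.4 rad).
Of dish_1, dish_2, dish_3, dish_4 only 3 to 4 are there at a start; the rules pass over those that are not, and their reading is None.
At some moment in a run one of dish_1, dish_2, dish_3, dish_4, cover may be knocked a few centimetres aside while the robot is not near it.
Once in a run the grip may slacken for a moment while it holds something.
It also fails if it takes over 210 s, if anything falls off the work surface, if the arm or the gripper's body presses on something with over 40 N, if the wrist force passes 120 N, or if a joint passes its speed limit or range.

### The arm

A 6-joint arm with a two-finger parallel gripper is mounted at the origin on a cart in front of the work surface, level with it; the furniture and walls round the work are solid. World frame = base frame: x ahead of the robot, y to its left, z up, the work surface at z = 0. Lengths are in mm, angles in rad, forces in N, time in s.
With the tool pointing down it reaches from about 250 to 850 mm from the base axis. Payload 12.5 kg.
Tool frame: the origin (TCP) lies at the very end of the fingers, on their centre line; the grasp point (between the pads) lies env.grip_depth behind it (env.grip_depth is the distance from the TCP to the grasp point, in mm); z points along the fingers, y is the line along which they close (so a half turn about z gives the same grasp; the last joint's range is limited). The gripper opens to 93 mm and grips with 3 to 60 N. Pads are 15 mm wide; open, the fingers measure 128 mm over their backs; the gripper's body (75 mm by 188 mm) begins 65 mm behind the grasp point.
Start: joints at [1.144, 0.351, 1.652, -0, 1.139, -0.085], TCP at [184.319, 518.18, 187.133] pointing down, gripper open.
Joint ranges: [-2.75, 2.75], [-0.79, 2.1], [0.01, 2.65], [-1.57, 4.71], [0.07, 3.14], [-2.87, 2.87]. Speed limits (rad/s): [2.22, 2.22, 2.79, 3.14, 3.14, 3.14].

### API

Orientations are given as a unit quaternion [x, y, z, w].
In Python, from cell import env gives the robot as it stands.
- The arm moves only by the shell command python3 steer.py FILE [FORCE], which reads ROWS from the file FILE. ROWS is a JSON list of rows, 1 to 5 of them, each written [[dx, dy, dz], turn, opening]: dx, dy, dz in mm, then a turn about the tool's z in rad, then the opening from 0.0 (shut) to 1.0 (fully open); each row shifts and turns the commanded pose from where the row before left it, along the tool's axes as they then stand; what a row does not reach is not made up. A row lasts 1/10 s, in which the tool goes at most 50 mm and 0.15 rad, less where a joint would pass 70% of its speed; a pose out of reach is approached as far as the arm can. The fingers move at their own pace and stop on an object; FORCE is the grip in N (left out, the last holds). Time passes only in rows, so rows that do not move let the fingers close. It prints the time, the measured TCP pose, the force, the opening and the grip force at its end. Input that does not fit is refused with a message, and nothing moves.
- env.read_state(): the state, without advancing time (a new reading comes with each control period).
- env.get_image(name): name is "scene" or "top" or "wrist"; returns a dict with "img" (480x640x3 uint8, red, green, blue), "intrinsics" (3x3 intrinsics, pixels), "origin" and "orientation" of the camera in the world; the wrist camera has in their place "hand_eye" (4x4, takes a point from camera to tool coordinates, whose origin is the TCP and whose axes are the flange's). Camera axes: x right, y down, z forward; pixel columns grow to the right and rows downward; lengths in mm; the calibration is good to about 2 mm. A picture is of the moment at which its call begins: read the wrist's pose just before it. There is no depth.
- env.hand_in(): hands the job in; it is judged then, once.
The state is a dict: "time_s": time; "q": joint angles; "qvel": joint speeds; "effort": joint torques, N m; "tool_pos": TCP position; "tcp_rot": TCP orientation; "contact_force": force on the tool from outside, world axes, zero at the start; "moment": the same for the moment, N m; "finger_gap": opening from 0.0 (shut) to 1.0 (fully open); "grip_force": force on a finger pad.
Only numpy, scipy, OpenCV 4.12 (cv2) and the standard library are available. Lean on these libraries where they do the work, as an engineer would, in place of code of your own. Each camera call takes 0.05 s, during which the arm holds its last target. There are 200 camera calls.

## Working session

There is one attempt and no reset: what is moved stays moved. The work goes in short steps, Python scripts to look and compute and a shell command to move; the robot and the scene stay as the last step left them, time stands still between calls to the robot, and variables do not carry over. Pictures are saved under pics/ and viewed, at most 14 in all, crops included, and the job is handed in when it is done.

```bash
ls; mkdir -p pics; python3 - <<'E'
from cell import env
import cv2
for n in ("top","scene"):
    d=env.get_image(n); cv2.imwrite(f"pics/{n}0.png",d["img"][:,:,::-1]); print(n,d["intrinsics"],d["origin"],d["orientation"])
print(env.grip_depth, env.read_state())
E
```

```text
cell.py
pics
steer.py
top [[559.89593788   0.         313.96934429]
 [  0.         559.89593788 242.98769396]
 [  0.           0.           1.        ]] [  57.76757521  118.18899911 1783.04041968] [-0.64416581  0.74945572 -0.117255    0.09807036]
scene [[495.55220883   0.         310.3417049 ]
 [  0.         495.55220883 241.29546918]
 [  0.           0.           1.        ]] [-160.21639293 -714.35295181  762.02047674] [ 0.80235173 -0.34966978  0.18947736 -0.44504053]
18.8 {'time_s': 0.1, 'q': array([ 1.14441892e+00,  3.51175825e-01,  1.65235034e+00, -2.25220296e-05,
        1.13910271e+00, -8.46040291e-02]), 'qvel': array([-0.00202283, -0.00135159, -0.00395726,  0.00036739,  0.0008632 ,
       -0.00012881]), 'effort': array([ 2.10550090e-03, -4.98028958e+01, -2.85709298e+01,  7.00480677e-02,
        2.38397357e-02, -4.23321171e-05]), 'tool_pos': array([184.17990341, 517.88384171, 186.66256585]), 'tcp_rot': array([ 1.70051516e-01,  9.85435038e-01, -5.03875737e-04, -1.21043258e-04]), 'contact_force': array([ 0.5173687 , -0.19417074,  1.05365249]), 'moment': array([ 0.04658305,  0.00946469, -0.0432301 ]), 'grip_force': 0.0, 'finger_gap': 0.9973479747108513}
```

View pics/top0.png

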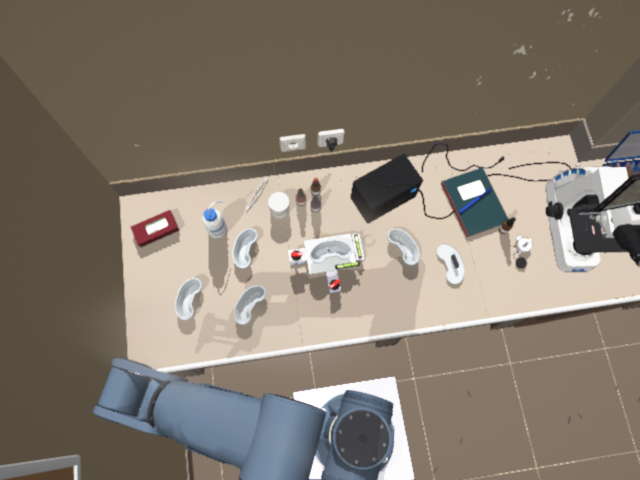

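View pics/scene0.png

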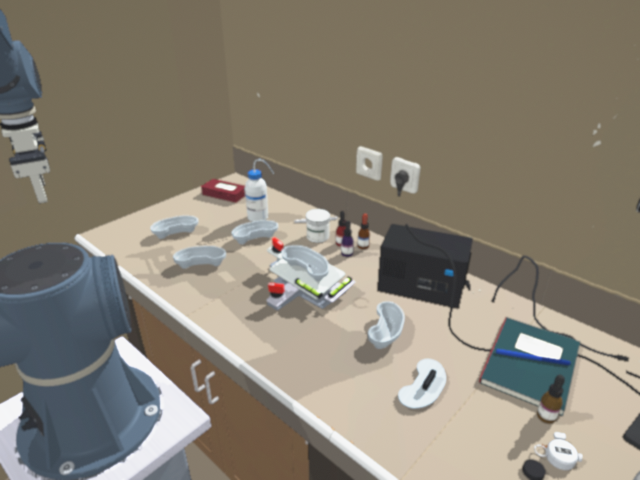

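Top view: dishes near (188,298), (250,304), (245,248), (404,246), with the stand at (335,255) and its red knobs at (296,256) and (334,284). The cover is at (450,264). I'll write helpers and enlarge the view.

```bash
cat > h.py <<'E'
from cell import env
import numpy as np, cv2
from scipy.spatial.transform import Rotation as R
def shot(name):
    """image (BGR), K, camera rotation, camera origin in world"""
    s=env.read_state(); d=env.get_image(name)
    if name=="wrist":
        T=np.eye(4); T[:3,:3]=R.from_quat(s["tcp_rot"]).as_matrix(); T[:3,3]=s["tool_pos"]
        T=T@np.array(d["hand_eye"]); return d["img"][:,:,::-1].copy(),d["intrinsics"],T[:3,:3],T[:3,3]
    return d["img"][:,:,::-1].copy(),d["intrinsics"],R.from_quat(d["orientation"]).as_matrix(),np.array(d["origin"])
def cast(cam,uv,z):
    _,K,Rm,o=cam; uv=np.atleast_2d(np.asarray(uv,float))
    r=(Rm@np.linalg.inv(K)@np.c_[uv,np.ones(len(uv))].T).T
    return o+r*((z-o[2])/r[:,2])[:,None]
def proj(cam,P):
    _,K,Rm,o=cam; p=(K@Rm.T@(np.atleast_2d(P)-o).T).T
    return p[:,:2]/p[:,2:]
def blobs(mask,amin):
    n,l,st,c=cv2.connectedComponentsWithStats(mask.astype(np.uint8))
    return [(st[i],c[i],l==i) for i in range(1,n) if st[i][4]>=amin]
def tool(target,yaw=None):
    """tool-axis shift (mm) to a world TCP target, and turn to put tool y at world angle yaw (mod pi)"""
    s=env.read_state(); Rm=R.from_quat(s["tcp_rot"]).as_matrix()
    d=Rm.T@(np.asarray(target,float)-s["tool_pos"])
    t=0
    if yaw is not None:
        v=Rm.T@[np.cos(yaw),np.sin(yaw),0]; t=np.arctan2(v[1],v[0])-np.pi/2
        t=(t+np.pi/2)%np.pi-np.pi/2
    return np.round(d,1),round(float(t),3),s["q"].round(2)
E
python3 - <<'E'
from h import *
c=shot("top")
cv2.imwrite("pics/topz.png",cv2.resize(c[0][165:335,165:475],None,fx=2.5,fy=2.5,interpolation=cv2.INTER_CUBIC))
for n,uv,z in [("d1",(188,298),36),("d2",(250,304),36),("d3",(245,248),36),("d4",(404,246),36),("cover",(450,264),12),("kl",(296,256),75),("kf",(334,284),75),("base",(330,253),88),("jar",(279,206),40),("wash",(216,222),0)]: print(n,cast(c,uv,z)[0].round())
hsv=cv2.cvtColor(c[0],cv2.COLOR_BGR2HSV)
red=((hsv[...,0]<8)|(hsv[...,0]>172))&(hsv[...,1]>160)&(hsv[...,2]>90)
for st,cc,_ in blobs(red,6): print("red",st,cc.round(1),cast(c,cc,75)[0].round())
d=env.get_image("wrist");print(d["hand_eye"],d["intrinsics"]);cv2.imwrite("pics/w0.png",d["img"][:,:,::-1])
E
```

```text
d1 [483. 450.  36.]
d2 [434. 258.  36.]
d3 [621. 253.  36.]
d4 [ 550. -262.   36.]
cover [ 473. -404.   12.]
kl [558.  93.  75.]
kf [449. -12.  75.]
base [547. -15.  88.]
jar [748. 124.  40.]
wash [738. 342.   0.]
red [292 252   9   5  33] [295.2 254.3] [563.  95.  75.]
red [332 280   8   8  31] [335.8 282.6] [453. -18.  75.]
[[ 1.08917313e-04 -9.69314253e-01 -2.45824871e-01  6.74268424e+01]
 [ 9.99999989e-01  8.09890526e-05  1.23720065e-04 -4.66758540e-01]
 [-1.00014499e-04 -2.45824882e-01  9.69314251e-01 -1.96955091e+02]
 [ 0.00000000e+00  0.00000000e+00  0.00000000e+00  1.00000000e+00]] [[380.07890904   0.         322.60200571]
 [  0.         380.07890904 240.75548379]
 [  0.           0.           1.        ]]
```

View pics/topz.png

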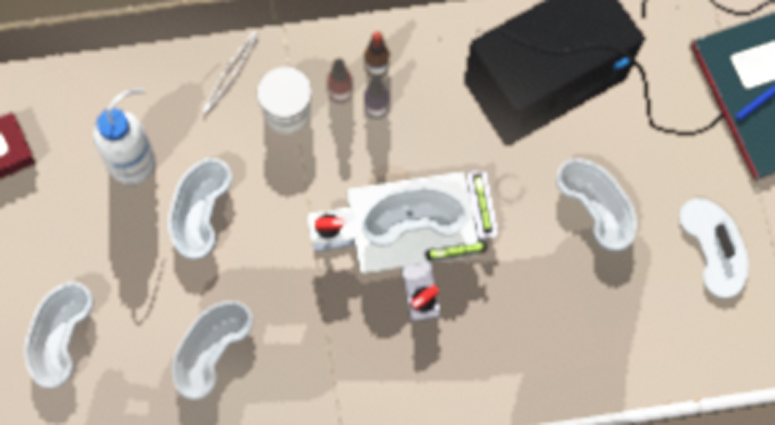

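View pics/w0.png

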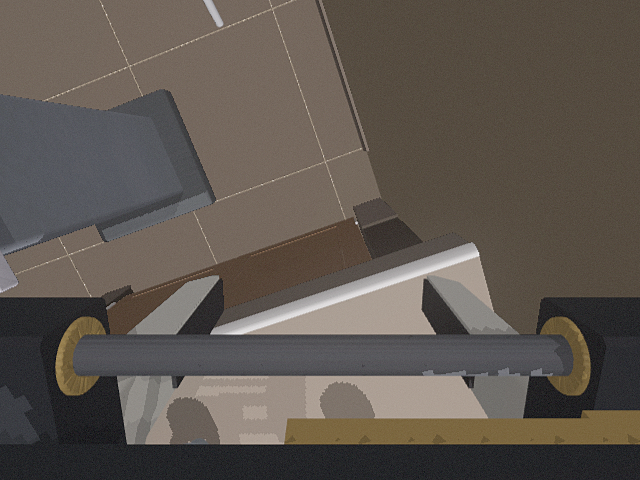

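The enlarged top view shows four loose dishes with their open sides up, the cover handle up at the right, and both wing knobs turned. The wrist camera sees past the fingers only above about row 330. I'll move over the stand and look with it.

```bash
echo '[[[0,0,0],0.15,1],[[0,0,0],0.15,1],[[0,0,0],0.15,1],[[0,0,0],0.15,1],[[0,0,0],0.15,1]]' > rows.txt && python3 steer.py rows.txt; echo '[[[0,0,0],0.15,1],[[0,0,0],0.15,1],[[0,0,0],0.15,1],[[0,0,0],0.15,1]]' > rows.txt && python3 steer.py rows.txt; python3 -c "
from h import *
print(tool([560,-130,210],0))"
echo '[[[0,0,-10],-0.127,1],[[-38,29,-2],0,1],[[-38,29,-2],0,1],[[-38,29,-2],0,1],[[-38,29,-2],0,1]]' > rows.txt && python3 steer.py rows.txt>/dev/null; python3 -c "
from h import *
print(tool([560,-130,210],0))"; 
```

```text
(array([-497. ,  254.8,   -4.8]), 0.007, array([ 0.78,  0.19,  1.82, -0.  ,  1.13,  0.78]))
```

```bash
for i in 1 2; do echo '[[[-42,22,0],0,1],[[-42,22,0],0,1],[[-42,22,0],0,1],[[-42,22,0],0,1],[[-42,22,0],0,1]]' > rows.txt && python3 steer.py rows.txt>/dev/null;done; python3 -c "
from h import *
print(tool([560,-130,210],0))
c=shot('wrist');cv2.imwrite('pics/w1.png',c[0]);np.save('c1.npy',np.array(c,dtype=object),allow_pickle=True)"; 
```

```text
(array([-76.4,  35.3,  -4.9]), 0.006, array([-0.19,  0.29,  1.69,  0.  ,  1.16, -0.2 ]))
```

View pics/w1.png

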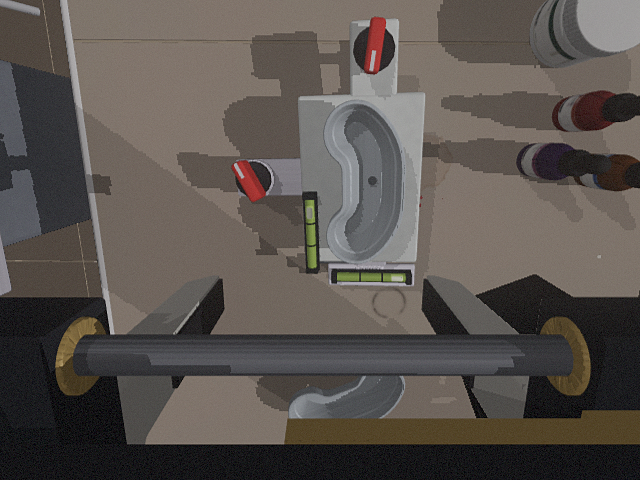

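The wrist view shows the front knob at (251,180) and the left knob at (375,45). bubble_y is at about (310,214), toward the left end, so left is high. bubble_x is at about (398,279), toward the back, so the front is low. Next I measure the wings, bubbles and base dish.

```bash
cat >> h.py <<'E'
def wings(c):
    hsv=cv2.cvtColor(c[0],cv2.COLOR_BGR2HSV)
    red=((hsv[...,0]<6)|(hsv[...,0]>174))&(hsv[...,1]>190)&(hsv[...,2]>130)
    out=[]
    for st,cc,m in blobs(red,150):
        r=cv2.minAreaRect(np.argwhere(m)[:,::-1].astype(np.float32)); b=cv2.boxPoints(r)
        e=max([b[1]-b[0],b[2]-b[1]],key=np.linalg.norm)
        hull=cv2.fillConvexPoly(np.zeros(m.shape,np.uint8),b.astype(int),1)>0
        w=np.argwhere(hull&(hsv[...,1]<90)&(hsv[...,2]>130))
        mk=w.mean(0)[::-1] if len(w) else np.array(r[0])
        if np.dot(mk-r[0],e)<0: e=-e
        out.append((np.array(r[0]),r[1],e/np.linalg.norm(e),mk))
    return out
def bubbles(c):
    hsv=cv2.cvtColor(c[0],cv2.COLOR_BGR2HSV)
    g=(hsv[...,0]>30)&(hsv[...,0]<48)&(hsv[...,1]>60)&(hsv[...,2]>60)
    g=cv2.morphologyEx(g.astype(np.uint8),cv2.MORPH_CLOSE,np.ones((7,7)))
    return [(st[:4],cc) for st,cc,_ in blobs(g,150)]
E
python3 - <<'E'
from h import *
c=tuple(np.load('c1.npy',allow_pickle=True)); c=(c[0].astype(np.uint8),c[1].astype(float),c[2].astype(float),c[3].astype(float))
for ct,sz,e,mk in wings(c):
    z=66 if ct[0]<300 else 86
    p=cast(c,[ct,ct+20*e],z); d=p[1]-p[0]; print("wing",ct.round(1),np.round(sz,1),"mark",mk.round(),p[0].round(1),np.degrees(np.arctan2(d[1],d[0])).round(1))
for st,cc in bubbles(c):
    print(st,cc.round(1))
    x,y,w,h=st; row=c[0][y:y+h,x:x+w].astype(int)
    prof=(row[h//3:2*h//3].mean(0) if w>h else row[:,w//3:2*w//3].mean(1)).round(); print(prof[:,0].astype(int).tolist())
E
```

```text
[305 200  12  69] [310.6 233.3]
[74, 79, 78, 75, 75, 79, 96, 109, 118, 117, 117, 116, 115, 117, 116, 116, 115, 117, 108, 80, 70, 76, 75, 44, 39, 73, 75, 74, 72, 73, 73, 72, 72, 71, 72, 69, 71, 70, 71, 71, 68, 70, 67, 68, 72, 42, 36, 65, 68, 70, 66, 66, 65, 68, 64, 67, 65, 66, 70, 64, 65, 62, 64, 65, 65, 62, 62, 60, 45]
[337 272  69  10] [370.7 276.7]
[72, 76, 69, 71, 72, 70, 71, 70, 74, 70, 70, 72, 70, 72, 71, 70, 73, 70, 69, 69, 72, 75, 48, 47, 74, 70, 72, 71, 71, 72, 74, 72, 69, 70, 69, 71, 71, 69, 72, 71, 70, 71, 70, 76, 52, 39, 72, 73, 71, 70, 70, 71, 67, 69, 105, 130, 135, 133, 131, 131, 129, 130, 129, 130, 121, 115, 69, 70, 56]
```

```bash
sed -i 's/(hsv\[...,1\]>190)&(hsv\[...,2\]>130)/(hsv[...,1]>150)\&(hsv[...,2]>110)/; s/blobs(red,150)/blobs(red,100)/' h.py
python3 - <<'E'
from h import *
c=tuple(np.load('c1.npy',allow_pickle=True)); c=(c[0].astype(np.uint8),c[1].astype(float),c[2].astype(float),c[3].astype(float))
hsv=cv2.cvtColor(c[0],cv2.COLOR_BGR2HSV); print(hsv[180:186:2,248:256:2].tolist(),hsv[35:37,375].tolist())
for ct,sz,e,mk in wings(c):
    z=66 if ct[0]<300 else 86
    p=cast(c,[ct,ct+20*e],z); d=p[1]-p[0]; print("wing",ct.round(1),np.round(sz,1),"mark",mk.round(),p[0].round(1),np.degrees(np.arctan2(d[1],d[0])).round(1))
# platform edges & dish rim
v=hsv[...,2]; m=(hsv[...,1]<30)&(v>120); 
for st,cc,mm in blobs(m,1500): print(st,cc.round(),cv2.minAreaRect(np.argwhere(mm)[:,::-1].astype(np.float32)))
E
```

```text
[[[1, 173, 168], [0, 177, 170], [1, 185, 150], [1, 176, 135]], [[1, 171, 166], [1, 179, 170], [1, 171, 174], [2, 172, 139]], [[1, 177, 164], [1, 172, 169], [0, 173, 168], [2, 180, 160]]] [[0, 176, 159], [0, 178, 158]]
wing [374.5  44.7] [15.4 55.7] mark [373.  55.] [563.1  87.   86. ] -96.7
wing [248.3 180. ] [43.  17.2] mark [239. 171.] [459.2 -17.2  66. ] 118.5
[ 576    0   64   52 2919] [610.  23.] ((607.4999389648438, 25.499996185302734), (62.99999237060547, 50.99999237060547), 0.0)
[  298    18   128   269 13724] [366. 160.] ((360.7130126953125, 151.442626953125), (127.03086853027344, 267.9237976074219), 0.8680514097213745)
```

```bash
python3 -c "
from h import *
print(tool([459,-18,110],np.radians(38)))"
```

```text
(array([ 41.2, -67.8,  94.8]), -0.66, array([-0.2 ,  0.3 ,  1.68, -0.  ,  1.16, -0.2 ]))
```

```bash
echo '[[[20,-34,10],0,1],[[20,-34,20],0,0.5],[[0,0,30],-0.15,0.45],[[0,0,30],-0.15,0.45],[[0,0,4],-0.15,0.45]]' > rows.txt && python3 steer.py rows.txt>/dev/null;  echo '[[[0,0,0],-0.15,0.45],[[0,0,0],-0.06,0.45],[[0,0,0],0,0.45],[[0,0,0],0,0.45]]' > rows.txt && python3 steer.py rows.txt; python3 -c "
from h import *
print(tool([459,-18,110],np.radians(38)))
c=shot('wrist')
for ct,sz,e,mk in wings(c):
    p=cast(c,[ct,ct+20*e],63); d=p[1]-p[0]; print('wing',ct.round(1),np.round(sz,1),'mark',mk.round(),p[0].round(1),np.degrees(np.arctan2(d[1],d[0])).round(1))
cv2.imwrite('pics/w2.png',c[0][60:330,180:480])"
```

```text
time_s: 3.55
tool_pos: [455.5, -12.2, 111.1]
tcp_rot: [0.438, 0.899, 0.0, 0.0]
contact_force: [-0.3, -0.3, 0.2]
finger_gap: 0.454
grip_force: 0.0
(array([-6.8, -0.8,  1.1]), 0.001, array([-0.13,  0.29,  1.96,  0.  ,  0.89, -0.79]))
wing [565.7 239.2] [24.8 67.4] mark [559. 251.] [578.8  92.1  63. ] -92.0
wing [318.1 252.8] [17.9 56.7] mark [319. 239.] [455.  -16.7  63. ] 119.2
```

View pics/w2.png

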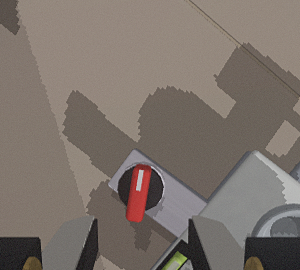

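The close view shows the front wing upright at about (320,250) in the full frame, with the disc centred there and the mark at about 119° in the world. I'll align, descend and grip.

```bash
echo '[[[-3,-2.5,15],0.15,0.45],[[0,0,25],0,0.45],[[0,0,21],0,0.45],[[0,0,0],0,0],[[0,0,0],0,0]]' > rows.txt && python3 steer.py rows.txt 25;  echo '[[[0,0,0],0,0],[[0,0,0],0,0],[[0,0,0],0,0],[[0,0,0],0,0]]' > rows.txt && python3 steer.py rows.txt
```

```text
time_s: 4.1
tool_pos: [455.5, -16.1, 50.5]
tcp_rot: [0.504, 0.864, -0.0, -0.0]
contact_force: [-0.2, 0.1, -0.1]
finger_gap: 0.325
grip_force: 0.0
time_s: 4.5
tool_pos: [455.6, -16.1, 50.5]
tcp_rot: [0.503, 0.864, 0.0, 0.0]
contact_force: [0.7, -0.2, 0.1]
finger_gap: 0.017
grip_force: 0.0
```

```bash
python3 -c "
from h import *
c=shot('wrist')
cv2.imwrite('pics/w3.png',c[0][60:380,120:520])"
```

```text
(no output)
```

View pics/w3.png

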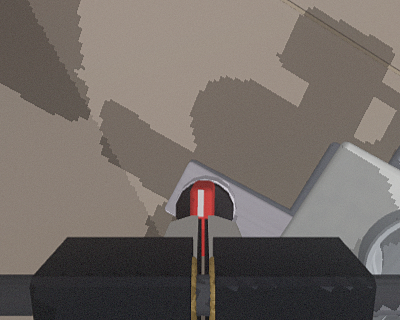

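The fingers closed above the wing: the gap is only 1.6 mm and the red bar is visible below them. I'll open, go lower and close again.

```bash
echo '[[[0,0,0],0,0.4],[[0,0,0],0,0.4],[[0,0,0],0,0.4],[[0,0,4],0,0.4],[[0,0,4],0,0.4]]' > rows.txt && python3 steer.py rows.txt 25;  echo '[[[0,0,0],0,0],[[0,0,0],0,0],[[0,0,0],0,0],[[0,0,0],0,0],[[0,0,0],0,0]]' > rows.txt && python3 steer.py rows.txt
```

```text
time_s: 5.05
tool_pos: [455.4, -16.1, 41.8]
tcp_rot: [0.503, 0.864, 0.0, 0.0]
contact_force: [0.0, -0.2, -1.0]
finger_gap: 0.373
grip_force: 0.0
time_s: 5.55
tool_pos: [455.4, -16.1, 42.2]
tcp_rot: [0.503, 0.864, 0.0, 0.0]
contact_force: [-0.5, -0.1, -0.7]
finger_gap: 0.029
grip_force: 0.0
```

```bash
echo '[[[0,0,0],0,0.4],[[0,0,0],0,0.4],[[0,0,0],0,0.4],[[0,0,0],0,0.4],[[0,0,0],0,0.4]]' > rows.txt && python3 steer.py rows.txt; python3 -c "
from h import *
c=shot('wrist')
for ct,sz,e,mk in wings(c): print(ct,sz,e,mk)
cv2.imwrite('pics/w4.png',cv2.resize(c[0][200:380,220:420],None,fx=3,fy=3))"
```

```text
time_s: 6.05
tool_pos: [455.4, -16.1, 42.1]
tcp_rot: [0.503, 0.864, -0.0, -0.0]
contact_force: [0.2, -0.4, -0.4]
finger_gap: 0.383
grip_force: 0.0
[632. 230.] (50.0, 14.0) [0. 1.] [626.83333333 254.33333333]
[322.5 284. ] (78.0, 25.0) [-0. -1.] [320.51546392 265.69072165]
```

View pics/w4.png

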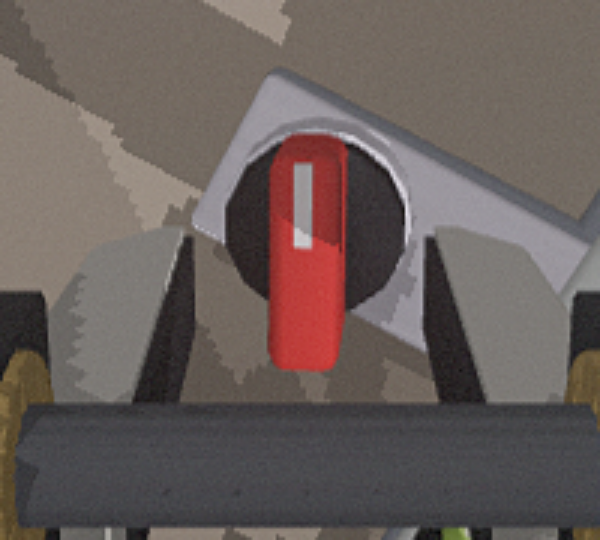

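The wing is centred between the fingers, but the visible finger ends are still above its top, so they sit about 30 mm higher than the nominal TCP. I'll lower step by step, watch the force, and close.

```bash
for i in 1 2 3; do echo '[[[0,0,2.5],0,0.35],[[0,0,2.5],0,0.35],[[0,0,0],0,0.35]]' > rows.txt && python3 steer.py rows.txt|grep -E "pos|contact"; done; echo '[[[0,0,0],0,0],[[0,0,0],0,0],[[0,0,0],0,0],[[0,0,0],0,0],[[0,0,0],0,0]]' > rows.txt && python3 steer.py rows.txt
```

```text
tool_pos: [455.1, -16.1, 36.7]
contact_force: [0.5, -0.8, 0.3]
tool_pos: [455.2, -16.1, 31.8]
contact_force: [0.3, 0.0, -0.4]
tool_pos: [455.2, -16.1, 26.8]
contact_force: [-0.3, 0.4, 0.1]
time_s: 7.5
tool_pos: [454.7, -16.4, 27.2]
tcp_rot: [0.503, 0.864, -0.001, -0.0]
contact_force: [-3.6, -3.8, 2.7]
finger_gap: 0.122
grip_force: 25.0
```

Gripped at an 11 mm gap. I'll turn the front knob clockwise about 2.05 rad, rising with it.

```bash
for i in 1 2; do echo '[[[0,0,-0.8],0.15,0],[[0,0,-0.8],0.15,0],[[0,0,-0.8],0.15,0],[[0,0,-0.8],0.15,0],[[0,0,-0.8],0.15,0]]' > rows.txt && python3 steer.py rows.txt|grep -E "pos|rot|contact|gap"; done; echo '[[[0,0,-0.8],0.15,0],[[0,0,-0.8],0.15,0],[[0,0,-0.8],0.15,0],[[0,0,-0.6],0.10,0],[[0,0,0],0,0]]' > rows.txt && python3 steer.py rows.txt;echo '[[[0,0,0],0,0.35],[[0,0,0],0,0.35],[[0,0,-20],0,0.35],[[0,0,-40],0,0.35],[[0,0,-40],0,0.35]]' > rows.txt && python3 steer.py rows.txt; python3 - <<'E'
from h import *
c=shot('wrist'); np.save('c2.npy',np.array(c,dtype=object),allow_pickle=True)
for ct,sz,e,mk in wings(c):
    p=cast(c,[ct,ct+20*e],75); d=p[1]-p[0]; print('wing',ct.round(1),np.round(sz,1),p[0].round(1),np.degrees(np.arctan2(d[1],d[0])).round(1))
print(bubbles(c)); cv2.imwrite('pics/w5.png',c[0])
E
```

```text
tool_pos: [457.1, -16.3, 31.6]
tcp_rot: [0.787, 0.617, 0.001, 0.001]
contact_force: [7.6, 0.3, -3.6]
finger_gap: 0.121
tool_pos: [459.3, -17.0, 36.0]
tcp_rot: [0.958, 0.286, 0.004, 0.002]
contact_force: [15.7, -5.4, -10.9]
finger_gap: 0.126
time_s: 9.0
tool_pos: [460.4, -17.8, 39.2]
tcp_rot: [1.0, 0.017, 0.005, 0.002]
contact_force: [18.2, -12.3, -10.8]
finger_gap: 0.121
grip_force: 24.9
time_s: 9.5
tool_pos: [454.4, -15.8, 138.9]
tcp_rot: [1.0, 0.018, -0.001, -0.0]
contact_force: [1.0, -0.1, 0.1]
finger_gap: 0.349
grip_force: 0.0
wing [159.2  58.6] [69.1 20.8] [570.7  91.1  75. ] -97.1
wing [326. 233.] [54. 16.] [461.7 -18.5  75. ] 2.2
[(array([455,  22,  23, 104], dtype=int32), array([465.78838808,  73.1038961 ])), (array([353, 151,  94,  14], dtype=int32), array([400.9904014, 157.7547993]))]
```

View pics/w5.png

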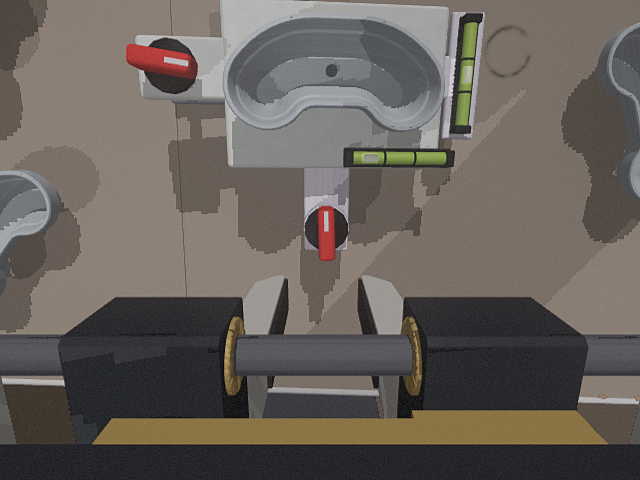

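bubble_x is now centred and the front mark reads 2°. The left knob's wing is at about (160,60), with its mark at -97°. I'll move above it.

```bash
for i in 1 2; do echo '[[[0,0,0],-0.15,0.35],[[0,0,0],-0.15,0.35],[[0,0,0],-0.15,0.35],[[0,0,0],-0.15,0.35],[[0,0,0],-0.105,0.35]]' > rows.txt && python3 steer.py rows.txt>/dev/null; done; python3 -c "
from h import *
print(tool([566,88,100],np.radians(-7)))"
```

```text
(array([116.2,  98.1,  37.8]), 0.004, array([-0.14,  0.24,  1.94,  0.  ,  0.96, -0.02]))
```

```bash
echo '[[[39,33,0],0,0.35],[[39,33,0],0,0.35],[[38,32,0],0,0.35],[[0,0,20],0,0.35],[[0,0,15],0,0.35]]' > rows.txt && python3 steer.py rows.txt>/dev/null; echo '[[[0,0,0],0,0.35],[[0,0,0],0,0.35]]' > rows.txt && python3 steer.py rows.txt; python3 - <<'E'
from h import *
c=shot('wrist')
for ct,sz,e,mk in wings(c):
    p=cast(c,[ct,ct+20*e],85); d=p[1]-p[0]; print('wing',ct.round(1),np.round(sz,1),p[0].round(1),np.degrees(np.arctan2(d[1],d[0])).round(1))
    print(tool([p[0][0],p[0][1],60]))
E
```

```text
time_s: 11.25
tool_pos: [565.1, 85.4, 103.3]
tcp_rot: [0.75, 0.662, -0.0, -0.0]
contact_force: [-0.1, -0.4, 0.1]
finger_gap: 0.352
grip_force: 0.0
wing [327.5 255. ] [19. 66.] [568.7  89.   85. ] -96.9
(array([ 4.1,  2.7, 43.8]), 0.0, array([0.07, 0.49, 1.67, 0.  , 0.98, 0.19]))
```

```bash
echo '[[[4,2.5,10],0,0.35],[[0,0,20],0,0.35],[[0,0,20],0,0.35],[[0,0,0],0,0],[[0,0,0],0,0]]' > rows.txt && python3 steer.py rows.txt 25;  echo '[[[0,0,0],0,0],[[0,0,0],0,0],[[0,0,0],0,0],[[0,0,0],0,0]]' > rows.txt && python3 steer.py rows.txt
```

```text
time_s: 11.8
tool_pos: [568.6, 89.1, 53.5]
tcp_rot: [0.75, 0.662, 0.0, 0.0]
contact_force: [0.5, 0.2, -0.8]
finger_gap: 0.225
grip_force: 0.0
time_s: 12.2
tool_pos: [568.7, 89.2, 54.1]
tcp_rot: [0.75, 0.662, 0.0, 0.0]
contact_force: [-3.4, 1.0, 7.1]
finger_gap: 0.125
grip_force: 25.0
```

```bash
for i in 1 2; do echo '[[[0,0,0.8],-0.15,0],[[0,0,0.8],-0.15,0],[[0,0,0.8],-0.15,0],[[0,0,0.8],-0.15,0],[[0,0,0.8],-0.15,0]]' > rows.txt && python3 steer.py rows.txt|grep -E "pos|rot|contact|gap"; done; echo '[[[0,0,0.8],-0.15,0],[[0,0,0.6],-0.08,0],[[0,0,0],0,0]]' > rows.txt && python3 steer.py rows.txt;echo '[[[0,0,0],0,0.35],[[0,0,0],0,0.35],[[0,0,-20],0,0.6],[[0,0,-40],0,1],[[0,0,-40],0,1]]' > rows.txt && python3 steer.py rows.txt; python3 -c "
from h import *
print(tool([560,-110,200],0))"
```

```text
tool_pos: [567.5, 90.6, 50.0]
tcp_rot: [0.453, 0.892, 0.001, -0.001]
contact_force: [-8.9, 10.5, 10.2]
finger_gap: 0.122
tool_pos: [567.6, 91.0, 45.9]
tcp_rot: [0.095, 0.996, 0.001, -0.001]
contact_force: [-7.9, 14.2, 9.3]
finger_gap: 0.123
time_s: 13.5
tool_pos: [567.6, 91.4, 44.6]
tcp_rot: [-0.019, 1.0, 0.002, -0.001]
contact_force: [-8.4, 15.2, 8.2]
finger_gap: 0.122
grip_force: 24.9
time_s: 14.0
tool_pos: [568.2, 88.7, 144.8]
tcp_rot: [-0.017, 1.0, -0.0, -0.0]
contact_force: [0.1, 0.4, 0.3]
finger_gap: 0.51
grip_force: 0.0
(array([  15.1, -198.3,  -55.2]), -1.536, array([ 0.07,  0.44,  1.63, -0.  ,  1.07, -1.53]))
```

```bash
for i in 1 2; do echo '[[[0,0,0],0.15,1],[[0,0,0],0.15,1],[[0,0,0],0.15,1],[[0,0,0],0.15,1],[[0,0,0],0.15,1]]' > rows.txt && python3 steer.py rows.txt>/dev/null; done; echo '[[[0,0,-10],0.1,1],[[-40,-4,-10],0,1],[[-40,-4,-10],0,1],[[-40,0,-10],0,1],[[-40,0,-10],0,1]]' > rows.txt && python3 steer.py rows.txt>/dev/null;echo '[[[-20,0,0],0,1],[[0,0,0],0,1],[[0,0,0],0,1]]' > rows.txt && python3 steer.py rows.txt; python3 - <<'E'
from h import *
c=shot('wrist'); np.save('c3.npy',np.array(c,dtype=object),allow_pickle=True)
for ct,sz,e,mk in wings(c):
    p=cast(c,[ct,ct+20*e],76); d=p[1]-p[0]; print('wing',ct.round(1),np.round(sz,1),p[0].round(1),np.degrees(np.arctan2(d[1],d[0])).round(1))
for st,cc in bubbles(c):
    x,y,w,h=st; row=c[0][y:y+h,x:x+w].astype(int)
    print(st,(row[h//3:2*h//3].mean(0) if w>h else row[:,w//3:2*w//3].mean(1))[:,0].astype(int).tolist())
cv2.imwrite('pics/w6.png',c[0])
E
```

```text
time_s: 15.8
tool_pos: [561.4, -91.0, 193.7]
tcp_rot: [0.705, 0.709, 0.0, -0.0]
contact_force: [0.7, 0.0, 0.3]
finger_gap: 1.003
grip_force: 0.0
wing [199.4 137.1] [14.9 50.8] [462.8 -18.6  76. ] 3.7
[262 156  15  79] [79, 83, 82, 83, 82, 83, 82, 84, 83, 84, 82, 84, 80, 84, 82, 80, 83, 83, 83, 81, 81, 82, 81, 81, 82, 86, 61, 40, 64, 78, 80, 79, 83, 105, 130, 132, 130, 129, 129, 129, 129, 128, 128, 129, 129, 129, 105, 76, 72, 76, 77, 67, 47, 48, 70, 72, 73, 72, 70, 72, 72, 68, 70, 71, 68, 69, 68, 67, 69, 66, 68, 67, 67, 64, 66, 63, 65, 64, 49]
[300 239  72  11] [78, 76, 76, 77, 79, 74, 76, 75, 75, 77, 78, 75, 77, 77, 77, 74, 79, 77, 76, 78, 75, 78, 78, 58, 50, 68, 78, 76, 78, 67, 113, 169, 168, 165, 166, 166, 166, 165, 166, 158, 166, 171, 134, 78, 73, 78, 72, 49, 60, 79, 79, 79, 78, 80, 77, 76, 75, 77, 77, 78, 78, 75, 78, 76, 76, 79, 77, 79, 77, 78, 79, 83]
```

View pics/w6.png

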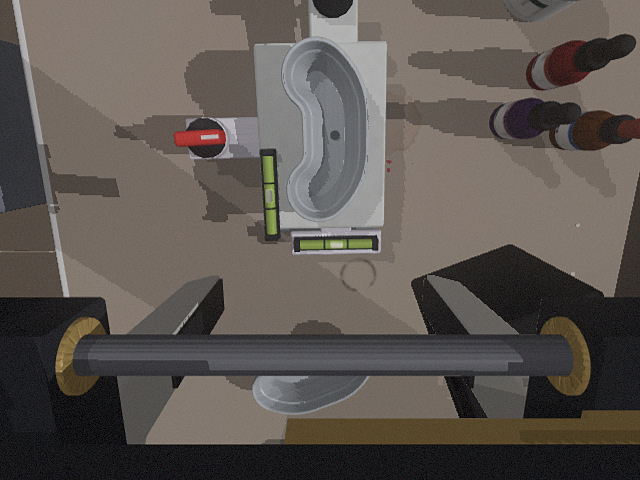

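Both bubbles are now midway between their lines, so the platform is level. Next I get the base pose from the drain hole near (335,135), the platform's back edge and the knobs. I'll also move to view the dishes.

```bash
python3 - <<'E'
from h import *
c=tuple(np.load('c3.npy',allow_pickle=True)); c=(c[0].astype(np.uint8),c[1].astype(float),c[2].astype(float),c[3].astype(float))
im=c[0].astype(int); print("dish",im[100,340],im[60,330],"plat",im[60,375],"table",im[300,300],im[150,430])
g=c[0][120:150,322:350].mean(2); m=g<g.mean()-25
for st,cc,_ in blobs(m,5): p=cc+[322,120]; print("hole",p,st,cast(c,p,54)[0])
# back edge: sat step along rows
E_=[];F=[]
sat=im[...,2]-im[...,0]  # R-B
for r in range(60,215,5):
    k=np.argmax(sat[r,372:400]>18)+372; E_.append((k,r))
    k=np.argmax(sat[r,245:265][::-1]>18); F.append((264-k,r))
for L in (E_,F):
    p=cast(c,L,52); v=cv2.fitLine(p[:,:2].astype(np.float32),cv2.DIST_HUBER,0,.01,.01).ravel(); print(v, np.degrees(np.arctan2(v[1],v[0])))
print(tool([434,258,180],0))
E
```

```text
dish [124 123 117] [87 85 82] plat [171 172 170] table [ 99 106 117] [115 122 135]
hole [323.16666667 125.83333333] [1 4 2 5 6] [561.63575451  -8.44688121  54.        ]
hole [323.70833333 138.58333333] [ 1 10  2 20 24] [562.15644242 -18.89454379  54.        ]
hole [334.44927536 134.8115942 ] [ 8 11 10  9 69] [571.30427791 -15.73886363  54.        ]
[ 3.0450718e-02 -9.9953628e-01  6.1576099e+02 -9.1490774e+00] -88.25503
[ 3.2686803e-02  9.9946564e-01  5.1074026e+02 -2.0639791e+01] 88.12685
(array([ 349.1, -125.2,   13.7]), 0.006, array([-0.24,  0.38,  1.6 ,  0.  ,  1.17, -0.25]))
```

```bash
for i in 1; do echo '[[[48,-6,0],0,1],[[48,-6,0],0,1],[[48,-6,0],0,1],[[48,-6,0],0,1],[[48,-6,0],0,1]]' > rows.txt && python3 steer.py rows.txt>/dev/null; done;echo '[[[0,0,0],0,1],[[0,0,0],0,1],[[0,0,0],0,1]]' > rows.txt && python3 steer.py rows.txt; cat >> h.py <<'E'
def grey(c,rmax=325,amin=1500):
    """bluish-grey blobs (steel) on the tan table above image row rmax"""
    im=c[0].astype(int); im=cv2.GaussianBlur(c[0],(3,3),0).astype(int)
    m=((im[...,2]-im[...,0])<8)&(im.max(2)>60); m[rmax:]=0
    m=cv2.morphologyEx(m.astype(np.uint8),cv2.MORPH_OPEN,np.ones((3,3)))
    return blobs(cv2.morphologyEx(m,cv2.MORPH_CLOSE,np.ones((7,7))),amin)
E
python3 - <<'E'
from h import *
c=shot('wrist'); np.save('c4.npy',np.array(c,dtype=object),allow_pickle=True)
for st,cc,m in grey(c):
    print(st,cc.round(),cast(c,cc,36)[0].round()); c[0][m]=c[0][m]//2+[0,100,0]
cv2.imwrite('pics/w7.png',c[0])
E
```

```text
time_s: 16.65
tool_pos: [529.9, 148.6, 193.6]
tcp_rot: [0.705, 0.709, -0.0, 0.0]
contact_force: [0.3, -0.4, 0.4]
finger_gap: 1.003
grip_force: 0.0
[   0    0   97  298 6857] [ 39. 209.] [263. 155.  36.]
[ 488    0  135   48 4087] [540.  18.] [711. 320.  36.]
[ 145   30  139  130 9924] [219.  89.] [438. 262.  36.]
[ 354   52  147  106 9848] [430. 100.] [624. 254.  36.]
[ 504  210  114   88 7252] [561. 251.] [762. 117.  36.]
[ 141  277   77   48 1619] [181. 304.] [388.  60.  36.]
[ 428  277   77   48 1672] [464. 303.] [673.  62.  36.]
[ 295  296  113   29 2719] [351. 312.] [560.  52.  36.]
```

View pics/w7.png

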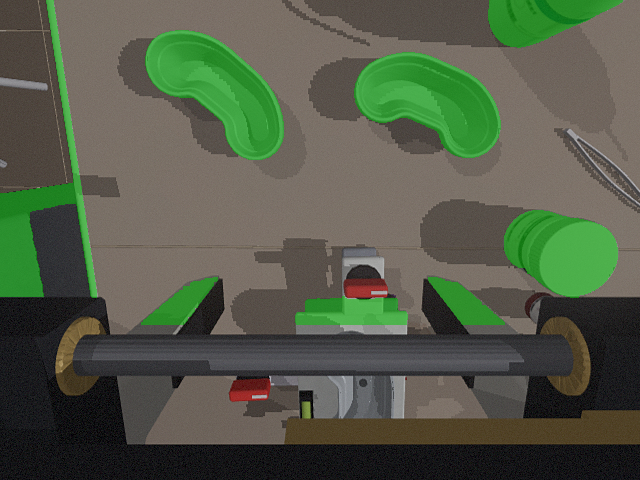

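Segmentation is clean: one dish at (219,89), one at (430,100), and the wash bottle at the top right. I'll fit poses from the rim outline.

```bash
cat >> h.py <<'E'
def dishpose(c,m,z=36):
    """pose (x,y,yaw) of a kidney outline at height z: min-area rect, convex side by hull defect"""
    ct=max(cv2.findContours(m.astype(np.uint8),cv2.RETR_EXTERNAL,cv2.CHAIN_APPROX_NONE)[0],key=cv2.contourArea)
    P=(cast(c,ct[:,0,:],z)[:,:2]*10).round().astype(np.int32)  # 0.1 mm
    r=cv2.minAreaRect(P); b=cv2.boxPoints(r).astype(float); e=[b[1]-b[0],b[2]-b[1]]
    s=min(e,key=np.linalg.norm); s/=np.linalg.norm(s)
    h=cv2.convexHull(P,returnPoints=False); h[::-1].sort(axis=0); df=cv2.convexityDefects(P,h)[:,0]; k=df[df[:,3].argmax()]
    mid=(P[k[0]]+P[k[1]])/2-P[k[2]]
    if np.dot(mid,s)>0: s=-s            # concave opening lies on -x
    o=np.array(r[0])/10+7*s
    L=np.array([s[1],-s[0]])
    return o,np.arctan2(s[1],s[0]),np.sort(r[1])/10,k[3]/2560
E
python3 - <<'E'
from h import *
c=tuple(np.load('c4.npy',allow_pickle=True)); c=(c[0].astype(np.uint8),c[1].astype(float),c[2].astype(float),c[3].astype(float))
for st,cc,m in grey(c)[2:4]:
    o,a,sz,dd=dishpose(c,m); print(o.round(1),np.degrees(a).round(1),sz,dd)
w=grey(c)[1]; print('wash',cast(c,[[488,0],[515,46],[540,40]],20))
E
```

```text
[444.4 265.6] 50.2 [ 66.35726318 137.75532227] 14.623046875
[627.9 259.4] 68.9 [ 66.98809204 137.20915527] 14.174609375
wash [[672.27257347 338.07528019  20.        ]
 [700.43762447 301.85029692  20.        ]
 [721.98478834 306.84882587  20.        ]]
```

Both fits match the 66 x 138 mm outline. I'll pick the dish at (444,266), with its x axis at 50°.

```bash
echo '[[[0,0,0],-0.15,1],[[0,0,0],-0.15,1],[[0,0,0],-0.15,1],[[0,0,0],-0.15,1],[[0,0,0],-0.15,1]]' > rows.txt && python3 steer.py rows.txt>/dev/null; echo '[[[0,0,0],-0.13,1],[[0,0,0],0,1]]' > rows.txt && python3 steer.py rows.txt>/dev/null; python3 -c "
from h import *
print(tool([444.4,265.6,60],np.radians(50.2)))"
```

```text
(array([141. ,  37. , 133.7]), 0.01, array([ 0.19,  0.34,  1.64, -0.  ,  1.15, -0.7 ]))
```

```bash
echo '[[[47,12,0],0.01,1],[[47,12,20],0,1],[[47,13,35],0,1],[[0,0,40],0,1],[[0,0,39],0,1]]' > rows.txt && python3 steer.py rows.txt>/dev/null; echo '[[[0,0,0],0,1],[[0,0,0],0,1]]' > rows.txt && python3 steer.py rows.txt|grep pos;  python3 - <<'E'
from h import *
print(tool([444.4,265.6,-5],np.radians(50.2)))
c=shot('wrist'); im=c[0]; im[:,320:322]//=2
cv2.imwrite('pics/w8.png',im[100:400,100:540])
E
```

```text
tool_pos: [451.4, 258.3, 67.3]
(array([10. ,  1.1, 72.3]), -0.003, array([ 0.43,  0.46,  1.83, -0.  ,  0.85, -0.44]))
```

View pics/w8.png

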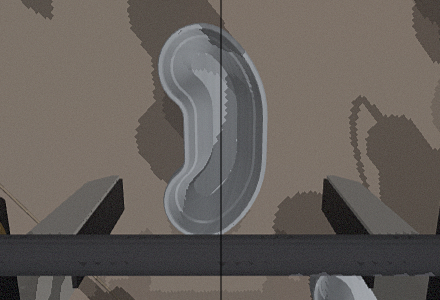

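The dish lies centred between the fingers: its straight part has mid column about 225, against 222 for the tool. I'll descend with force checks and grip.

```bash
echo '[[[10,1,0],0,1],[[0,0,25],0,1],[[0,0,20],0,1],[[0,0,14],0,0.8],[[0,0,6],0,0.75]]' > rows.txt && python3 steer.py rows.txt|grep -E "pos|contact"; echo '[[[0,0,6],0,0.75],[[0,0,0],0,0.5],[[0,0,0],0,0.4]]' > rows.txt && python3 steer.py rows.txt 25|grep -E "pos|contact|gap"; echo '[[[0,0,0],0,0.4],[[0,0,0],0,0.4],[[0,0,0],0,0.4],[[0,0,0],0,0.4]]' > rows.txt && python3 steer.py rows.txt
```

```text
tool_pos: [443.8, 266.1, 1.4]
contact_force: [-0.3, -0.1, -0.4]
tool_pos: [444.2, 266.1, -3.9]
contact_force: [-0.2, -0.2, 0.5]
finger_gap: 0.628
time_s: 19.35
tool_pos: [444.3, 266.1, -3.9]
tcp_rot: [0.34, 0.94, 0.0, 0.0]
contact_force: [-1.0, -0.1, 5.9]
finger_gap: 0.557
grip_force: 25.0
```

Gripped at a 51.8 mm gap. I'll lift and carry it to the stand.

```bash
echo '[[[0,0,-15],0,0.4],[[0,0,-35],0,0.4],[[0,0,-40],0,0.4],[[0,0,-40],0,0.4],[[0,0,0],0.15,0.4]]' > rows.txt && python3 steer.py rows.txt 30 |grep -E "pos|contact|gap"; echo '[[[0,0,0],0.15,0.4],[[0,0,0],0.15,0.4],[[0,0,0],0.15,0.4],[[0,0,0],0.15,0.4],[[0,0,0],0.088,0.4]]' > rows.txt && python3 steer.py rows.txt|grep -E "pos|rot|gap"; python3 -c "
from h import *
print(tool([572,-15,126],np.radians(2.2)))"
```

```text
tool_pos: [446.2, 267.0, 130.4]
contact_force: [-0.3, 1.0, -1.9]
finger_gap: 0.554
tool_pos: [443.7, 265.8, 125.4]
tcp_rot: [0.696, 0.718, -0.0, -0.0]
finger_gap: 0.554
(array([-284.8,  119.2,   -0.6]), -0.006, array([0.45, 0.37, 1.8 , 0.  , 0.98, 0.42]))
```

```bash
echo '[[[-45,19,0],0,0.4],[[-45,19,0],0,0.4],[[-45,19,0],0,0.4],[[-45,19,0],0,0.4],[[-45,19,0],0,0.4]]' > rows.txt && python3 steer.py rows.txt>/dev/null;  echo '[[[-45,19,0],0,0.4],[[-14,5,0],0,0.4],[[0,0,0],0,0.4]]' > rows.txt && python3 steer.py rows.txt>/dev/null; echo '[[[0,0,0],0,0.4],[[0,0,0],0,0.4],[[0,0,0],0,0.4]]' > rows.txt && python3 steer.py rows.txt; python3 - <<'E'
from h import *
print(tool([572,-15,66],np.radians(2.2)))
c=shot('wrist'); cv2.imwrite('pics/w9.png',c[0][60:380,100:540])
E
```

```text
time_s: 21.45
tool_pos: [573.3, -12.1, 125.6]
tcp_rot: [0.693, 0.721, -0.0, -0.0]
contact_force: [0.5, 0.4, -0.9]
finger_gap: 0.556
grip_force: 30.0
(array([-2.8, -1.4, 59.6]), 0.001, array([-0.1 ,  0.46,  1.65,  0.  ,  1.03, -0.14]))
```

View pics/w9.png

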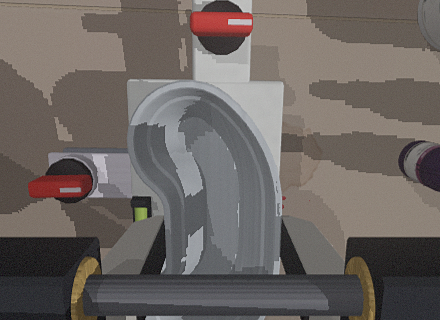

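The dish is held squarely over the base, so I lower it.

```bash
echo '[[[-2.8,-1.4,15],0,0.4],[[0,0,20],0,0.4],[[0,0,12],0,0.4],[[0,0,6],0,0.4],[[0,0,0],0,0.4]]' > rows.txt && python3 steer.py rows.txt|grep -E "pos|contact"; echo '[[[0,0,2.5],0,0.4],[[0,0,2.5],0,0.4],[[0,0,0],0,0.4]]' > rows.txt && python3 steer.py rows.txt|grep -E "pos|contact|gap";echo '[[[0,0,2],0,0.4],[[0,0,0],0,0.4]]' > rows.txt && python3 steer.py rows.txt|grep -E "pos|contact|gap"
```

```text
tool_pos: [572.0, -16.0, 72.0]
contact_force: [-0.0, -0.1, -0.7]
tool_pos: [572.4, -16.2, 67.6]
contact_force: [-0.4, 0.4, -1.1]
finger_gap: 0.555
tool_pos: [572.3, -16.3, 65.4]
contact_force: [-0.2, -0.3, -1.4]
finger_gap: 0.552
```

```bash
echo '[[[1,0,1.5],0,0.4],[[0,0,1.5],0,0.4],[[0,0,0],0,0.4]]' > rows.txt && python3 steer.py rows.txt|grep -E "pos|contact|gap";echo '[[[0,0,1.5],0,0.4],[[0,0,0],0,0.4],[[0,0,0],0,0.4]]' > rows.txt && python3 steer.py rows.txt|grep -E "pos|contact|gap"; echo '[[[0,0,0],0,0.75],[[0,0,0],0,0.75],[[0,0,0],0,0.75],[[0,0,0],0,0.75],[[0,0,0],0,0.75]]' > rows.txt && python3 steer.py rows.txt|grep -E "pos|contact|gap"; echo '[[[0,0,-15],0,0.8],[[0,0,-40],0,1],[[0,0,-40],0,1],[[-40,0,-20],0,1],[[-40,0,0],0,1]]' > rows.txt && python3 steer.py rows.txt>/dev/null;  echo '[[[-20,0,0],0,1],[[0,0,0],0,1],[[0,0,0],0,1]]' > rows.txt && python3 steer.py rows.txt>/dev/null; python3 - <<'E'
from h import *
c=shot('wrist'); np.save('c5.npy',np.array(c,dtype=object),allow_pickle=True); print(env.read_state()['tool_pos'])
cv2.imwrite('pics/w10.png',c[0][0:340,120:520])
E
```

```text
tool_pos: [572.1, -15.2, 62.3]
contact_force: [-0.4, 0.3, -1.6]
finger_gap: 0.553
tool_pos: [572.3, -15.3, 61.0]
contact_force: [-0.3, 0.1, -0.5]
finger_gap: 0.554
tool_pos: [572.3, -15.2, 61.0]
contact_force: [0.9, 0.6, 0.1]
finger_gap: 0.75
[ 575.97231757 -114.37264911  175.87090685]
```

View pics/w10.png

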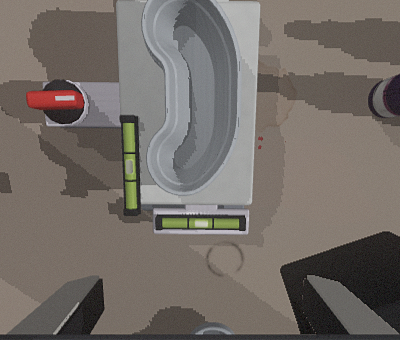

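The first dish looks evenly nested and both bubbles are still centred. Picture views are used up, so from here I work with numbers. Next I'll re-measure dish 3 and check clearance to the wash bottle.

```bash
echo '[[[45,0,-5],0,1],[[45,0,-5],0,1],[[45,-5,0],0,1],[[45,-5,0],0,1],[[45,-5,0],0,1]]' > rows.txt && python3 steer.py rows.txt>/dev/null;  echo '[[[40,-5,0],0,1],[[0,0,0],0,1],[[0,0,0],0,1]]' > rows.txt && python3 steer.py rows.txt|grep pos; python3 - <<'E'
from h import *
c=shot('wrist')
for st,cc,m in grey(c,300):
    p=cast(c,cc,36)[0]
    if st[4]>6000 and 0<st[0] and st[0]+st[2]<640:
        o,a,sz,dd=dishpose(c,m); print(cc.round(),o.round(1),np.degrees(a).round(1),sz.round(1),dd)
    if p[0]>660 and p[1]>200:
        k=max(cv2.findContours(m.astype(np.uint8),0,cv2.CHAIN_APPROX_NONE)[0],key=len)[:,0,:]
        P=cast(c,k,0)[:,:2]-c[3][:2]; az=np.degrees(np.arctan2(P[:,1],P[:,0])); rr=np.hypot(*P.T)
        print("wash st",st,"nadir",c[3],"az",az.min(),az.max(),"rmin",rr.min(),az[rr.argmin()])
t=shot('top'); hsv=cv2.cvtColor(t[0],cv2.COLOR_BGR2HSV)
b=(hsv[...,0]>100)&(hsv[...,0]<122)&(hsv[...,1]>130)&(hsv[...,2]>60)
for st,cc,_ in blobs(b,20): print("blue",st,cc,cast(t,cc,150)[0].round(),cast(t,cc,170)[0].round())
E
```

```text
tool_pos: [545.4, 150.3, 185.9]
wash st [ 480    0  147   54 5147] nadir [542.78029289 217.39152503 382.88468946] az 26.073395049775304 43.281710763640255 rmin 175.80339081554865 35.82095071337887
[419. 104.] [628.1 259.4] 68.6 [ 66.7 137.2] 14.021875
[546. 260.] [761.3 121.8] 76.6 [ 73.4 115.1] 3.828515625
blue [620 131  20  13  30] [630.6 134.3] [  782. -1046.   150.] [  773. -1032.   170.]
blue [606 147  34  14  56] [619.46428571 156.73214286] [ 709. -984.  150.] [ 701. -971.  170.]
blue [634 161   6  11  39] [636.07692308 165.94871795] [  670. -1027.   150.] [  663. -1013.   170.]
blue [410 188   7   5  26] [413.11538462 190.        ] [ 695. -302.  150.] [ 687. -297.  170.]
blue [459 188  33  26 149] [473.5704698  201.06711409] [ 630. -482.  150.] [ 623. -475.  170.]
blue [205 209  11  12  86] [210.12790698 214.90697674] [707. 339. 150.] [699. 336. 170.]
```

Dish 3 is confirmed at (628,259). Gripping it there would bring the gripper body into the wash bottle, whose axis is near (710,337). I'll first draw the dish away with closed fingers inside it.

```bash
echo '[[[0,0,0],0.15,0],[[0,0,0],0.15,0],[[0,0,0],0.11,0],[[0,0,0],0,0]]' > rows.txt && python3 steer.py rows.txt >/dev/null; python3 -c "
from h import *
print(tool([629,260,60],np.radians(-21.4)))"
```

```text
(array([134.7,  35.9, 126. ]), -0.002, array([ 0.18,  0.38,  1.61, -0.  ,  1.15,  0.56]))
```

```bash
echo '[[[45,12,10],0,0],[[45,12,26],0,0],[[45,12,30],0,0],[[0,0,30],0,0],[[0,0,30],0,0]]' > rows.txt && python3 steer.py rows.txt >/dev/null; echo '[[[0,0,0],0,0],[[0,0,0],0,0]]' > rows.txt && python3 steer.py rows.txt |grep -E "pos|gap"; python3 -c "
from h import *
print(tool([628,260,-10],np.radians(-21.4)))"
```

```text
tool_pos: [624.6, 255.0, 65.2]
finger_gap: 0.1
(array([ 5.9,  1.4, 75.2]), 0.003, array([ 0.32,  0.7 ,  1.39, -0.  ,  1.04,  0.69]))
```

```bash
echo '[[[6,1.4,20],0,0],[[0,0,25],0,0],[[0,0,15],0,0],[[0,0,10],0,0],[[0,0,5],0,0]]' > rows.txt && python3 steer.py rows.txt |grep -E "pos|gap|contact"; echo '[[[-10,0,0],0,0],[[-12,0,0],0,0],[[-12,0,0],0,0],[[-12,0,0],0,0],[[-12,0,0],0,0]]' > rows.txt && python3 steer.py rows.txt |grep -E "pos|contact";  echo '[[[-12,0,0],0,0],[[5,0,0],0,0],[[0,0,-30],0,0],[[0,0,-50],0,0.5],[[0,0,-40],0,1]]' > rows.txt && python3 steer.py rows.txt |grep -E "pos|contact"; python3 -c "
from h import *
print(tool([545,150,188],np.radians(2)))"
```

```text
tool_pos: [628.1, 260.5, -10.2]
contact_force: [-0.0, 0.1, 0.6]
finger_gap: 0.006
tool_pos: [606.2, 205.3, -10.1]
contact_force: [-0.1, -0.4, -0.6]
tool_pos: [604.4, 200.7, 111.7]
contact_force: [0.8, -0.4, 0.0]
(array([-68.7, -36.9, -76.3]), -0.407, array([0.25, 0.59, 1.48, 0.  , 1.07, 0.62]))
```

```bash
echo '[[[-25,-12,-30],-0.15,1],[[-25,-12,-30],-0.15,1],[[-20,-5,-15],-0.1,1],[[-40,-5,0],0,1],[[0,0,0],0,1]]' > rows.txt && python3 steer.py rows.txt >/dev/null; echo '[[[0,0,0],0,1],[[0,0,0],0,1]]' > rows.txt && python3 steer.py rows.txt |grep -E "pos|gap"; cat > dishes.py <<'E'
from h import *
c=shot('wrist')
for st,cc,m in grey(c,300,3000):
    if 0<st[0] and st[0]+st[2]<640 and st[1]>0:
        o,a,sz,dd=dishpose(c,m); print(cc.round(),o.round(1),np.degrees(a).round(1),sz.round(1),round(dd,1))
for st,cc in bubbles(c): print('bub',st,cc.round())
E
python3 dishes.py
```

```text
tool_pos: [556.5, 100.6, 184.4]
finger_gap: 0.727
[384.  98.] [610.4 214.2] 69.0 [ 58.1 134.7] 9.0
[547. 206.] [760.4 121.8] 89.1 [ 76.5 109.3] 3.2
[324. 277.] [559.1  40.5] -88.4 [ 51.6 114.5] 9.1
bub [270 376  11  43] [275. 397.]
```

```bash
python3 - <<'E'
from h import *
c=shot('wrist')
im=cv2.GaussianBlur(c[0],(3,3),0).astype(int)
for th in (6,8,10,12,14,16):
    m=((im[...,2]-im[...,0])<th)&(im.max(2)>40); m[300:]=0
    m=cv2.morphologyEx(m.astype(np.uint8),cv2.MORPH_OPEN,np.ones((3,3)))
    for st,cc,mm in blobs(cv2.morphologyEx(m,cv2.MORPH_CLOSE,np.ones((7,7))),3000):
        if abs(cc[0]-384)<40 and abs(cc[1]-98)<30:
            o,a,sz,dd=dishpose(c,mm); print(th,st,o.round(1),np.degrees(a).round(1),sz.round(1),round(dd,1))
E
```

```text
6 [ 308   53  148   98 8816] [610.4 214.4] 69.0 [ 57.7 134.5] 9.0
8 [ 308   52  148   99 8885] [610.3 214.4] 68.8 [ 57.9 134.7] 8.9
10 [ 307   52  149   99 8983] [610.3 214.1] 68.9 [ 58.3 135.2] 9.0
12 [ 307   52  149  107 9391] [610.1 214. ] 68.9 [ 59.3 135.5] 5.9
14 [ 307   52  151  112 9802] [610.7 198.2] -111.1 [ 60.4 148.2] 10.4
```

```bash
python3 - <<'E'
from h import *
c=shot('wrist'); im=cv2.GaussianBlur(c[0],(3,3),0).astype(int)[40:175:5,295:475:3]
d=im[...,2]-im[...,0]; v=im.max(2)
for r in range(im.shape[0]): print("".join(('#' if v[r,k]>150 else '+' if v[r,k]>100 else '-') if d[r,k]<9 else ('.' if v[r,k]>95 else ' ') for k in range(im.shape[1])))
E
```

```text
............................................................
............................................................
............................................................
..........   ...+++++++++++++...............................
.....     -++++++++++++++++++++++...........................
       -++++++++++++++++++++#+++++++........................
      -++++----------+++++++#####+++++++....................
     --+-------------------++########++++++.................
     -+++----------------------++########++++...............
     ++++++------------------------++#######+++.............
     +++++#++-------------------------++#######+............
      +###++++++--------------------------+######...........
..     +####+++++----++++-------------------+#####..........
......  -+###+++++++++####+-------------------+####.........
.........  -+++++++++########+++----------------+###+.......
................--    --+#######++----------------###.......
....................      -++#####++---------------##+......
.......................       -+####+---------------#+......
..........................       -###--++-----------++......
..............................    -###++++++++++----+.......
................................   -+###+++++++++---+.......
...................................  -+##++++++++--.........
..........................................++++-+............
........................................... ..     .........
.........................................                 ..
.......................................                     
.....................................
```

```bash
cat > tri.py <<'E'
from h import *
import sys,pickle
c=shot('wrist'); best=None
for st,cc,m in grey(c,315,3000):
    p=cast(c,cc,30)[0]
    if np.hypot(p[0]-612,p[1]-212)<40 and st[1]>0: best=m
ct=max(cv2.findContours(best.astype(np.uint8),0,cv2.CHAIN_APPROX_NONE)[0],key=len)[:,0,:]
P=cast(c,ct,30)[:,:2]; a=np.radians(69); ex=np.array([np.cos(a),np.sin(a)]); ey=np.array([-ex[1],ex[0]])
# extreme pixels: convex apex (+x), +y end, -y end, both lobe tips (-x side)
u=(P-P.mean(0))@ex; v=(P-P.mean(0))@ey
w1=np.where(v>25)[0]; w2=np.where(v<-25)[0]
idx=[u.argmax(),v.argmax(),v.argmin(),w1[u[w1].argmin()],w2[u[w2].argmin()]]
pickle.dump((c[1:],ct[idx]),open(sys.argv[1],'wb')); print(ct[idx].tolist(), c[3].round())
E
python3 tri.py a.pkl; echo '[[[0,-45,0],0,1],[[0,-45,0],0,1],[[30,-10,0],0,1],[[0,0,0],0,1],[[0,0,0],0,1]]' > rows.txt && python3 steer.py rows.txt|grep pos; python3 tri.py b.pkl; python3 - <<'E'
import pickle,numpy as np
A=pickle.load(open('a.pkl','rb'));B=pickle.load(open('b.pkl','rb'))
def ray(c,uv):
    K,R,o=c; r=R@np.linalg.inv(K)@[*uv,1]; return o,r/np.linalg.norm(r)
for p,q in zip(A[1],B[1]):
    o1,r1=ray(A[0],p);o2,r2=ray(B[0],q)
    s=np.linalg.lstsq(np.c_[r1,-r2],o2-o1,rcond=None)[0]; x1=o1+s[0]*r1;x2=o2+s[1]*r2; print(((x1+x2)/2).round(1),np.linalg.norm(x1-x2).round(1))
E
```

```text
[[409, 68], [309, 77], [452, 139], [330, 112], [409, 147]] [555. 168. 381.]
tool_pos: [455.7, 127.4, 184.8]
[[510, 100], [421, 111], [561, 170], [432, 144], [508, 178]] [454. 195. 382.]
[635.  241.4 -10.4] 1.2
[541.1 225.5  23. ] 1.6
[668.8 177.2  34.7] 3.1
[560.8 198.1  -0.9] 0.2
[638.2 167.8   2.5] 0.1
```

Triangulation puts the two lobe tips near z≈0, so the pull tipped the dish onto its concave side. I'll push its raised convex rim back with closed fingers at about 45 mm height.

```bash
echo '[[[0,0,0],0.15,0],[[0,0,0],0.15,0],[[0,0,0],0.11,0],[[0,0,0],0,0],[[0,0,0],0,0]]' > rows.txt && python3 steer.py rows.txt >/dev/null; python3 -c "
from h import *
print(tool([593,167,80],np.radians(-21.4)))"
```

```text
(array([ 88.4, 112.4, 104.4]), -0.006, array([ 0.17,  0.21,  1.85, -0.  ,  1.08,  0.55]))
```

```bash
echo '[[[30,38,20],0,0],[[30,38,30],0,0],[[28,36,30],0,0],[[0,0,20],0,0],[[0,0,0],0,0]]' > rows.txt && python3 steer.py rows.txt >/dev/null; echo '[[[0,0,25],0,0],[[0,0,25],0,0],[[0,0,13],0,0],[[0,0,0],0,0]]' > rows.txt && python3 steer.py rows.txt|grep -E "pos|contact"; for i in 1 2; do echo '[[[10,0,0],0,0],[[10,0,0],0,0],[[10,0,0],0,0],[[10,0,0],0,0],[[8,0,0],0,0]]' > rows.txt && python3 steer.py rows.txt|grep -E "pos|contact"; done; echo '[[[-10,0,0],0,0],[[0,0,-40],0,0],[[0,0,-40],0,0],[[-45,-15,-40],0,1],[[-45,-15,-30],0,1]]' > rows.txt && python3 steer.py rows.txt|grep -E "pos|contact"; echo '[[[0,0,0],-0.15,1],[[0,0,0],-0.15,1],[[0,0,0],-0.11,1],[[-20,0,0],0,1],[[0,0,0],0,1]]' > rows.txt && python3 steer.py rows.txt|grep -E "pos|contact"; python3 dishes.py
```

```text
tool_pos: [580.0, 163.1, 28.2]
contact_force: [-0.6, 0.1, 1.0]
tool_pos: [599.1, 209.1, 29.0]
contact_force: [-0.4, -0.4, -0.3]
tool_pos: [616.9, 253.4, 28.6]
contact_force: [-0.2, 0.7, 0.6]
tool_pos: [560.2, 180.9, 169.1]
contact_force: [0.4, -1.0, 0.7]
tool_pos: [561.0, 159.9, 167.5]
contact_force: [-0.7, 0.4, -1.0]
[393. 135.] [621.1 241.3] 68.8 [ 66.1 136.7] 14.2
[538. 267.] [760.9 133.8] 89.6 [ 64.2 110.6] 3.4
```

The dish is upright again at (621,241). The gripper body would still be too near the wash bottle there, so I'll take the dish by its robot-side lobe and slide it away.

```bash
echo '[[[0,0,0],0.15,1],[[0,0,0],0.15,1],[[0,0,0],0.15,1],[[0,0,0],0.15,1],[[0,0,0],0.15,1]]' > rows.txt && python3 steer.py rows.txt >/dev/null;echo '[[[0,0,0],0.15,1],[[0,0,0],0.15,1],[[0,0,0],0.14,1],[[0,0,0],0,1],[[0,0,0],0,1]]' > rows.txt && python3 steer.py rows.txt >/dev/null; python3 -c "
from h import *
print(tool([576,243,60],np.radians(114)))"
```

```text
(array([ 46.1, -68.2, 107.6]), -0.006, array([0.2 , 0.43, 1.58, 0.  , 1.13, 1.36]))
```

```bash
echo '[[[23,-34,15],0,1],[[23,-34,30],0,1],[[0,0,30],0,1],[[0,0,30],0,1],[[0,0,0],0,1]]' > rows.txt && python3 steer.py rows.txt >/dev/null;echo '[[[0,0,0],0,1],[[0,0,0],0,1]]' > rows.txt && python3 steer.py rows.txt |grep pos; python3 -c "
from h import *
print(tool([576,243,-5],np.radians(114)))"
```

```text
tool_pos: [577.4, 242.1, 65.1]
(array([-1.1, -1.4, 70.1]), -0.009, array([0.32, 0.62, 1.54, 0.  , 0.97, 1.48]))
```

```bash
echo '[[[-1,-1.4,20],0,1],[[0,0,25],0,1],[[0,0,15],0,1],[[0,0,9],0,0.5],[[0,0,0],0,0.4]]' > rows.txt && python3 steer.py rows.txt 12|grep -E "pos|contact"; echo '[[[0,0,0],0,0.4],[[0,0,0],0,0.4],[[0,0,0],0,0.4],[[0,0,0],0,0.4],[[0,0,0],0,0.4]]' > rows.txt && python3 steer.py rows.txt|grep -E "pos|contact|gap"; echo '[[[-8,-2,0],0,0.4],[[-8,-2,0],0,0.4],[[-8,-2,0],0,0.4],[[-8,-2,0],0,0.4],[[-8,-2,0],0,0.4]]' > rows.txt && python3 steer.py rows.txt|grep -E "pos|contact|gap"; echo '[[[-8,-2,0],0,0.4],[[-8,-2,0],0,0.4],[[0,0,0],0,0.4]]' > rows.txt && python3 steer.py rows.txt|grep -E "pos|contact|gap"; echo '[[[0,0,0],0,0.8],[[0,0,0],0,1],[[0,0,0],0,1],[[0,0,0],0,1],[[0,0,-20],0,1]]' > rows.txt && python3 steer.py rows.txt |grep -E "pos|contact|gap"
```

```text
tool_pos: [574.8, 242.6, -6.1]
contact_force: [-1.0, 0.5, 0.2]
tool_pos: [575.2, 243.0, -5.3]
contact_force: [-0.8, 0.2, 5.1]
finger_gap: 0.555
tool_pos: [534.0, 236.0, -5.5]
contact_force: [3.2, 0.2, 4.0]
finger_gap: 0.544
tool_pos: [516.7, 233.3, -5.9]
contact_force: [1.5, 1.0, 3.0]
finger_gap: 0.542
tool_pos: [516.3, 232.7, 12.2]
contact_force: [0.5, 0.2, -0.2]
finger_gap: 0.923
```

```bash
echo '[[[0,0,-40],0,1],[[0,0,-45],0,1],[[0,0,-45],-0.15,1],[[0,0,-45],-0.15,1],[[0,0,0],-0.15,1]]' > rows.txt && python3 steer.py rows.txt >/dev/null;echo '[[[0,0,0],-0.15,1],[[0,0,0],-0.15,1],[[0,0,0],-0.15,1],[[0,0,0],-0.15,1],[[0,0,0],-0.14,1]]' > rows.txt && python3 steer.py rows.txt >/dev/null; echo '[[[-45,0,0],0,1],[[-45,0,0],0,1],[[0,0,0],0,1],[[0,0,0],0,1]]' > rows.txt && python3 steer.py rows.txt |grep pos; python3 dishes.py;  python3 -c "
from h import *
print(tool([576,243,60],np.radians(60)))"
```

```text
tool_pos: [520.5, 142.8, 189.1]
[371. 124.] [564.1 234. ] 71.8 [ 66.2 137.1] 14.1
[574. 251.] [763.1 123.6] 69.2 [ 76.5 119.3] 3.7
bub [307 399   9  20] [311. 408.]
(array([ 97.8,  58.2, 129.1]), -1.02, array([0.18, 0.33, 1.68, 0.  , 1.14, 0.16]))
```

Dish 3 is now at (564,234), 71.8°, clear of the bottle. Picking it.

```bash
echo '[[[0,0,0],-0.15,1],[[0,0,0],-0.15,1],[[0,0,0],-0.15,1],[[0,0,0],-0.15,1],[[0,0,0],-0.15,1]]' > rows.txt && python3 steer.py rows.txt >/dev/null;echo '[[[0,0,0],-0.15,1],[[0,0,0],-0.15,1],[[0,0,0],-0.15,1],[[0,0,0],0,1]]' > rows.txt && python3 steer.py rows.txt >/dev/null; python3 -c "
from h import *
print(tool([564.1,234,60],np.radians(71.8)))"
```

```text
(array([-11.6,  98.9, 129. ]), -0.021, array([ 0.18,  0.33,  1.68,  0.  ,  1.14, -1.05]))
```

```bash
echo '[[[-4,33,20],-0.02,1],[[-4,33,30],0,1],[[-4,33,40],0,1],[[0,0,35],0,1],[[0,0,0],0,1]]' > rows.txt && python3 steer.py rows.txt >/dev/null;echo '[[[0,0,0],0,1],[[0,0,0],0,1]]' > rows.txt && python3 steer.py rows.txt |grep pos; python3 -c "
from h import *
print(tool([564.1,234,-4],np.radians(71.8)))"
```

```text
tool_pos: [564.3, 232.2, 67.9]
(array([ 0.9,  1.5, 71.9]), -0.007, array([ 0.31,  0.59,  1.59,  0.  ,  0.95, -0.93]))
```

```bash
echo '[[[1,1.5,20],0,1],[[0,0,25],0,1],[[0,0,16],0,0.8],[[0,0,10.5],0,0.5],[[0,0,0],0,0.4]]' > rows.txt && python3 steer.py rows.txt 30|grep -E "pos|contact"; echo '[[[0,0,0],0,0.4],[[0,0,0],0,0.4],[[0,0,0],0,0.4],[[0,0,0],0,0.4]]' > rows.txt && python3 steer.py rows.txt|grep -E "pos|contact|gap|force"; echo '[[[0,0,-20],0,0.4],[[0,0,-40],0,0.4],[[0,0,-40],0.1,0.4],[[0,0,-40],0.15,0.4],[[0,0,0],0.15,0.4]]' > rows.txt && python3 steer.py rows.txt|grep -E "pos|gap"; echo '[[[0,0,0],0.15,0.4],[[0,0,0],0.15,0.4],[[0,0,0],0.15,0.4],[[0,0,0],0.15,0.4],[[0,0,0],0.15,0.4]]' > rows.txt && python3 steer.py rows.txt|grep -E "pos|gap"; python3 -c "
from h import *
print(tool([572.2,-15.2,130],np.radians(2.2)))"
```

```text
tool_pos: [562.6, 233.5, -6.2]
contact_force: [-0.1, 0.0, -0.1]
tool_pos: [563.5, 234.0, -4.9]
contact_force: [-0.2, -0.4, 6.4]
finger_gap: 0.559
grip_force: 30.0
tool_pos: [565.3, 234.6, 139.9]
finger_gap: 0.553
tool_pos: [562.5, 233.7, 134.0]
finger_gap: 0.556
(array([-248.7,  -13.2,    4.1]), 0.053, array([ 0.32,  0.51,  1.54, -0.  ,  1.09,  0.23]))
```

```bash
echo '[[[-42,-2,0],0.053,0.4],[[-42,-2,0],0,0.4],[[-42,-2,0],0,0.4],[[-42,-2,0],0,0.4],[[-42,-2,0],0,0.4]]' > rows.txt && python3 steer.py rows.txt>/dev/null; echo '[[[-38,0,0],0,0.4],[[0,0,0],0,0.4],[[0,0,0],0,0.4],[[0,0,0],0,0.4]]' > rows.txt && python3 steer.py rows.txt|grep -E "pos|gap"; python3 -c "
from h import *
print(tool([572.2,-15.2,84],np.radians(2.2)))"
```

```text
tool_pos: [566.1, -13.5, 134.1]
finger_gap: 0.554
(array([-2. ,  6.1, 50.1]), 0.007, array([-0.11,  0.44,  1.66,  0.  ,  1.04, -0.15]))
```

```bash
echo '[[[-2,6,15],0.007,0.4],[[0,0,20],0,0.4],[[0,0,13],0,0.4],[[0,0,0],0,0.4],[[0,0,0],0,0.4]]' > rows.txt && python3 steer.py rows.txt|grep -E "pos|contact"; python3 -c "
from h import *
print(tool([572.2,-15.2,72],np.radians(2.2)))"
```

```text
tool_pos: [572.4, -15.8, 86.0]
contact_force: [-0.2, 0.7, -0.8]
(array([ 0.6, -0.2, 14. ]), -0.0, array([-0.11,  0.51,  1.68,  0.  ,  0.95, -0.15]))
```

```bash
echo '[[[0.6,0,4],0,0.4],[[0,0,4],0,0.4],[[0,0,3],0,0.4],[[0,0,0],0,0.4]]' > rows.txt && python3 steer.py rows.txt|grep -E "pos|contact"; echo '[[[0,0,1.5],0,0.4],[[0,0,1],0,0.4],[[0,0,0],0,0.4]]' > rows.txt && python3 steer.py rows.txt|grep -E "pos|contact";echo '[[[0,0,1],0,0.4],[[0,0,0],0,0.4],[[0,0,0],0,0.4]]' > rows.txt && python3 steer.py rows.txt|grep -E "pos|contact|gap"
```

```text
tool_pos: [572.1, -15.5, 74.8]
contact_force: [-0.5, 0.0, -1.7]
tool_pos: [572.3, -15.5, 72.6]
contact_force: [-0.6, -0.8, -1.0]
tool_pos: [572.3, -15.5, 71.7]
contact_force: [0.9, -0.2, -1.4]
finger_gap: 0.553
```

```bash
echo '[[[0,0,0],0,0.75],[[0,0,0],0,0.75],[[0,0,0],0,0.75],[[0,0,-20],0,0.8],[[0,0,-45],0,1]]' > rows.txt && python3 steer.py rows.txt|grep -E "contact"; echo '[[[0,0,-40],0,1],[[45,-8,0],0,1],[[45,-8,0],0,1],[[45,-8,0],0,1],[[45,-8,0],0,1]]' > rows.txt && python3 steer.py rows.txt>/dev/null;echo '[[[45,-8,0],0,1],[[45,-8,0],0,1],[[45,-8,0],0,1],[[40,-8,0],0,1],[[0,0,0],0,1]]' > rows.txt && python3 steer.py rows.txt>/dev/null; echo '[[[0,0,0],0,1],[[0,0,0],0,1]]' > rows.txt && python3 steer.py rows.txt|grep -E "pos"; python3 dishes.py
```

```text
contact_force: [0.9, -0.3, 1.8]
tool_pos: [495.1, 335.9, 176.7]
[315.  83.] [488.4 456.8] 67.7 [ 66.4 136.9] 14.2
```

```bash
echo '[[[0,0,0],-0.15,1],[[0,0,0],-0.15,1],[[0,0,0],-0.15,1],[[0,0,0],-0.15,1],[[0,0,0],-0.15,1]]' > rows.txt && python3 steer.py rows.txt >/dev/null;echo '[[[0,0,0],-0.15,1],[[0,0,0],-0.15,1],[[0,0,0],-0.09,1],[[0,0,0],0,1]]' > rows.txt && python3 steer.py rows.txt >/dev/null; python3 -c "
from h import *
print(tool([488.4,456.8,60],np.radians(67.7)))"
```

```text
(array([ 52.7, 109.2, 116.8]), -0.004, array([ 0.52,  0.45,  1.53, -0.  ,  1.16, -0.66]))
```

```bash
echo '[[[17,36,10],0,1],[[18,36,30],0,1],[[17,36,40],0,1],[[0,0,30],0,1],[[0,0,0],0,1]]' > rows.txt && python3 steer.py rows.txt >/dev/null;echo '[[[0,0,0],0,1],[[0,0,0],0,1]]' > rows.txt && python3 steer.py rows.txt |grep pos; python3 -c "
from h import *
print(tool([488.4,456.8,-4],np.radians(67.7)))"
```

```text
tool_pos: [489.7, 451.7, 73.7]
(array([ 3.3,  4.1, 77.7]), -0.006, array([ 0.68,  0.68,  1.42, -0.  ,  1.04, -0.5 ]))
```

```bash
echo '[[[3.3,4,20],0,1],[[0,0,25],0,1],[[0,0,20],0,0.8],[[0,0,12.5],0,0.5],[[0,0,0],0,0.4]]' > rows.txt && python3 steer.py rows.txt 30|grep -E "pos|contact"; echo '[[[0,0,0],0,0.4],[[0,0,0],0,0.4],[[0,0,0],0,0.4],[[0,0,0],0,0.4]]' > rows.txt && python3 steer.py rows.txt|grep -E "pos|contact|gap|force"; echo '[[[0,0,-20],0,0.4],[[0,0,-40],0,0.4],[[0,0,-40],0.1,0.4],[[0,0,-45],0.15,0.4],[[0,0,0],0.15,0.4]]' > rows.txt && python3 steer.py rows.txt|grep -E "pos|gap"; echo '[[[0,0,0],0.15,0.4],[[0,0,0],0.15,0.4],[[0,0,0],0.15,0.4],[[0,0,0],0.15,0.4],[[0,0,0],0.143,0.4]]' > rows.txt && python3 steer.py rows.txt|grep -E "pos|gap"; python3 -c "
from h import *
print(tool([572.2,-15.2,140],np.radians(2.2)))"
```

```text
tool_pos: [486.9, 456.2, -6.3]
contact_force: [0.3, -0.1, 0.0]
tool_pos: [487.5, 457.3, -4.8]
contact_force: [-0.6, -1.2, 7.2]
finger_gap: 0.556
grip_force: 30.0
tool_pos: [489.1, 458.7, 145.9]
finger_gap: 0.554
tool_pos: [486.7, 456.6, 138.8]
finger_gap: 0.556
(array([-474.1,   71.9,   -1.1]), -0.01, array([ 0.68,  0.61,  1.37, -0.  ,  1.17,  0.65]))
```

```bash
for i in 1 2; do echo '[[[-44,6.7,0],0,0.4],[[-44,6.7,0],0,0.4],[[-44,6.7,0],0,0.4],[[-44,6.7,0],0,0.4],[[-44,6.7,0],0,0.4]]' > rows.txt && python3 steer.py rows.txt|grep -E "gap"; done; echo '[[[-32,5,0],-0.01,0.4],[[0,0,0],0,0.4],[[0,0,0],0,0.4],[[0,0,0],0,0.4]]' > rows.txt && python3 steer.py rows.txt|grep -E "pos|gap"; python3 -c "
from h import *
print(tool([572.2,-15.2,98],np.radians(2.2)))"
```

```text
finger_gap: 0.553
finger_gap: 0.553
tool_pos: [575.1, -11.5, 138.9]
finger_gap: 0.559
(array([-3.6, -3. , 40.9]), 0.007, array([-0.1 ,  0.45,  1.63,  0.  ,  1.06, -0.15]))
```

```bash
echo '[[[-3.6,-3,12],0.007,0.4],[[0,0,16],0,0.4],[[0,0,11],0,0.4],[[0,0,0],0,0.4],[[0,0,0],0,0.4]]' > rows.txt && python3 steer.py rows.txt|grep -E "pos|contact"; python3 -c "
from h import *
print(tool([572.2,-15.2,84],np.radians(2.2)))"; echo '[[[0,0,4],0,0.4],[[0,0,4],0,0.4],[[0,0,4],0,0.4],[[0,0,0],0,0.4],[[0,0,0],0,0.4]]' > rows.txt && python3 steer.py rows.txt|grep -E "pos|contact|gap"
```

```text
tool_pos: [572.4, -15.9, 99.8]
contact_force: [0.0, 0.5, -1.9]
(array([ 0.7, -0.2, 15.8]), -0.0, array([-0.11,  0.49,  1.67, -0.  ,  0.98, -0.15]))
tool_pos: [572.5, -16.2, 87.8]
contact_force: [0.2, 0.9, -2.2]
finger_gap: 0.556
```

```bash
echo '[[[1,0,1.5],0,0.4],[[0,0,1],0,0.4],[[0,0,0],0,0.4]]' > rows.txt && python3 steer.py rows.txt|grep -E "pos|contact|gap";echo '[[[0,0,1.3],0,0.4],[[0,0,0],0,0.4],[[0,0,0],0,0.4]]' > rows.txt && python3 steer.py rows.txt|grep -E "pos|contact|gap"; echo '[[[0,0,0],0,0.75],[[0,0,0],0,0.75],[[0,0,0],0,0.75],[[0,0,-20],0,0.8],[[0,0,-45],0,1]]' > rows.txt && python3 steer.py rows.txt|grep -E "contact"; echo '[[[-40,0,-30],0,1],[[-45,0,0],0,1],[[-45,0,0],0,1],[[-30,0,0],0,1],[[0,0,0],0,1]]' > rows.txt && python3 steer.py rows.txt>/dev/null;echo '[[[0,0,0],0,1],[[0,0,0],0,1]]' > rows.txt && python3 steer.py rows.txt|grep -E "pos"; python3 dishes.py; python3 -c "
from h import *
print(tool([560,-330,185],np.radians(2.2)))"
```

```text
tool_pos: [572.4, -15.1, 85.2]
contact_force: [0.8, 0.4, -1.0]
finger_gap: 0.556
tool_pos: [572.4, -15.2, 84.1]
contact_force: [-0.4, -0.3, -1.7]
finger_gap: 0.552
contact_force: [0.2, 0.7, 0.2]
tool_pos: [578.5, -174.0, 179.1]
bub [239  41  15  94] [247.  87.]
bub [280 149  81  13] [320. 155.]
(array([-155.2,  -24.7,   -5.9]), 0.001, array([-0.37,  0.46,  1.51,  0.  ,  1.17, -0.41]))
```

```bash
echo '[[[-45,-8,-3],0,1],[[-45,-8,-3],0,1],[[-45,-8,0],0,1],[[-35,0,0],0,1],[[0,0,0],0,1]]' > rows.txt && python3 steer.py rows.txt>/dev/null;echo '[[[0,0,0],0,1],[[0,0,0],0,1]]' > rows.txt && python3 steer.py rows.txt|grep -E "pos"; python3 dishes.py
```

```text
tool_pos: [561.4, -344.3, 185.1]
[319. 133.] [ 557.  -275.3] -66.3 [ 66.4 136.9] 14.6
[240. 272.] [ 480.  -390.9] 92.3 [ 57.6 131.4] 18.7
```

```bash
python3 - <<'E'
from h import *
c=tuple(np.load('c3.npy',allow_pickle=True)); c=(c[0].astype(np.uint8),c[1].astype(float),c[2].astype(float),c[3].astype(float))
for z in (60,100,130): print(cast(c,[[412,285],[510,245],[604,298]],z).round())
t=shot('top'); print(cast(t,[[352,190],[380,218],[421,183]],100).round())
E
echo '[[[0,0,0],0.15,1],[[0,0,0],0.15,1],[[0,0,0],0.15,1],[[0,0,0],0.15,1],[[0,0,0],0.15,1]]' > rows.txt && python3 steer.py rows.txt >/dev/null;echo '[[[0,0,0],0.15,1],[[0,0,0],0.15,1],[[0,0,0],0.146,1],[[0,0,0],0,1]]' > rows.txt && python3 steer.py rows.txt >/dev/null; python3 -c "
from h import *
print(tool([557,-275.3,60],np.radians(-66.3)))"
```

```text
[[ 645. -149.   60.]
 [ 730. -111.   60.]
 [ 825. -161.   60.]]
[[ 634. -134.  100.]
 [ 710. -100.  100.]
 [ 793. -145.  100.]]
[[ 627. -123.  130.]
 [ 695.  -92.  130.]
 [ 769. -132.  130.]]
[[ 744. -119.  100.]
 [ 635. -191.  100.]
 [ 735. -346.  100.]]
(array([ 23.9, -65.6, 125.3]), -0.002, array([-0.62,  0.55,  1.35,  0.  ,  1.24,  0.54]))
```

```bash
echo '[[[8,-22,15],0,1],[[8,-22,30],0,1],[[8,-22,40],0,1],[[0,0,35],0,1],[[0,0,0],0,1]]' > rows.txt && python3 steer.py rows.txt >/dev/null;echo '[[[0,0,0],0,1],[[0,0,0],0,1]]' > rows.txt && python3 steer.py rows.txt |grep pos; python3 -c "
from h import *
print(tool([557,-275.3,-4],np.radians(-66.3)))"
```

```text
tool_pos: [557.7, -276.6, 67.3]
(array([-0.2, -1.7, 71.3]), 0.0, array([-0.54,  0.61,  1.55, -0.  ,  0.97,  0.62]))
```

```bash
echo '[[[0,-1.7,20],0,1],[[0,0,25],0,1],[[0,0,16],0,0.8],[[0,0,10],0,0.5],[[0,0,0],0,0.4]]' > rows.txt && python3 steer.py rows.txt 30|grep -E "pos|contact"; echo '[[[0,0,0],0,0.4],[[0,0,0],0,0.4],[[0,0,0],0,0.4],[[0,0,0],0,0.4]]' > rows.txt && python3 steer.py rows.txt|grep -E "pos|contact|gap|force"; echo '[[[0,0,-20],0,0.4],[[0,0,-40],0,0.4],[[0,0,-45],-0.1,0.4],[[0,0,-45],-0.15,0.4],[[0,0,-10],-0.15,0.4]]' > rows.txt && python3 steer.py rows.txt|grep -E "pos|gap"; echo '[[[0,0,0],-0.15,0.4],[[0,0,0],-0.15,0.4],[[0,0,0],-0.15,0.4],[[0,0,0],-0.15,0.4],[[0,0,0],-0.196,0.4]]' > rows.txt && python3 steer.py rows.txt|grep -E "pos|gap"; python3 -c "
from h import *
print(tool([572.2,-15.2,150],np.radians(2.2)))"
```

```text
tool_pos: [555.6, -274.3, -6.4]
contact_force: [0.3, 0.5, -0.1]
tool_pos: [556.4, -274.6, -5.0]
contact_force: [-0.2, -0.3, 5.6]
finger_gap: 0.554
grip_force: 30.0
tool_pos: [557.7, -275.2, 159.6]
finger_gap: 0.554
tool_pos: [555.6, -274.0, 154.0]
finger_gap: 0.553
(array([258.9,  16.1,   4. ]), -0.04, array([-0.53,  0.51,  1.49,  0.  ,  1.14, -0.53]))
```

```bash
echo '[[[44,3,0],-0.04,0.4],[[44,3,0],0,0.4],[[44,3,0],0,0.4],[[44,3,0],0,0.4],[[44,2,0],0,0.4]]' > rows.txt && python3 steer.py rows.txt|grep gap; echo '[[[39,2,0],0,0.4],[[0,0,0],0,0.4],[[0,0,0],0,0.4],[[0,0,0],0,0.4]]' > rows.txt && python3 steer.py rows.txt|grep -E "pos|gap"; python3 -c "
from h import *
print(tool([572.2,-15.2,110],np.radians(2.2)))"
```

```text
finger_gap: 0.557
tool_pos: [565.3, -15.8, 154.0]
finger_gap: 0.552
(array([ 0.4,  6.9, 44. ]), -0.007, array([-0.11,  0.41,  1.65, -0.  ,  1.08, -0.14]))
```

```bash
echo '[[[1.4,7,12],-0.007,0.4],[[0,0,18],0,0.4],[[0,0,12],0,0.4],[[0,0,0],0,0.4],[[0,0,0],0,0.4]]' > rows.txt && python3 steer.py rows.txt|grep -E "pos|contact"; echo '[[[0,0,4],0,0.4],[[0,0,4],0,0.4],[[0,0,4],0,0.4],[[0,0,0],0,0.4],[[0,0,0],0,0.4]]' > rows.txt && python3 steer.py rows.txt|grep -E "pos|contact|gap";  python3 -c "
from h import *
print(tool([572.2,-15.2,96],np.radians(2.2)))"
```

```text
tool_pos: [572.4, -13.6, 111.9]
contact_force: [0.2, -0.6, -1.6]
tool_pos: [572.2, -13.3, 100.0]
contact_force: [0.5, 0.3, -1.2]
finger_gap: 0.56
(array([-1.9, -0.1,  4. ]), 0.001, array([-0.1 ,  0.49,  1.67, -0.  ,  0.98, -0.14]))
```

```bash
echo '[[[-1.9,0,1.5],0,0.4],[[0,0,1.5],0,0.4],[[0,0,0],0,0.4]]' > rows.txt && python3 steer.py rows.txt|grep -E "pos|contact|gap";echo '[[[0,0,1],0,0.4],[[0,0,0],0,0.4],[[0,0,0],0,0.4]]' > rows.txt && python3 steer.py rows.txt|grep -E "pos|contact|gap"; echo '[[[0,0,0],0,0.75],[[0,0,0],0,0.75],[[0,0,0],0,0.75],[[0,0,-20],0,0.8],[[0,0,-45],0,1]]' > rows.txt && python3 steer.py rows.txt|grep -E "contact"; echo '[[[-40,0,-30],0,1],[[-45,0,0],0,1],[[-45,0,0],0,1],[[-10,0,0],0,1],[[0,0,0],0,1]]' > rows.txt && python3 steer.py rows.txt>/dev/null;echo '[[[0,0,0],0,1],[[0,0,0],0,1]]' > rows.txt && python3 steer.py rows.txt|grep -E "pos"; python3 - <<'E'
from h import *
c=shot('wrist'); cv2.imwrite('pics/stack.png',c[0]); np.save('c6.npy',np.array(c,dtype=object),allow_pickle=True)
for st,cc in bubbles(c):
    x,y,w,h=st; row=c[0][y:y+h,x:x+w].astype(int)
    print(st,(row[h//3:2*h//3].mean(0) if w>h else row[:,w//3:2*w//3].mean(1))[:,0].astype(int).tolist())
# rim extent of top dish across its x axis at y=0 and along y: cast base origin rim points for comparison
R2=np.array([[np.cos(.038),-np.sin(.038)],[np.sin(.038),np.cos(.038)]])
L=lambda x,y,z: np.r_[R2@[x,y]+[572.2,-15.2],z]
g=c[0].mean(2)
for y in (-10,0,10):
    s=[proj(c,L(x,y,52+48+36))[0] for x in np.arange(-40,41,1.)]
    print(y,[int(g[int(round(v)),int(round(u))]) for u,v in s])
E
```

```text
tool_pos: [572.2, -15.3, 96.9]
contact_force: [0.5, 0.5, -1.2]
finger_gap: 0.552
tool_pos: [572.3, -15.2, 96.1]
contact_force: [1.0, 0.2, -2.2]
finger_gap: 0.557
contact_force: [0.2, -1.0, -0.3]
tool_pos: [577.8, -153.7, 191.1]
[244  73  14  88] [81, 88, 89, 87, 89, 88, 87, 88, 90, 87, 88, 88, 88, 87, 89, 86, 88, 88, 88, 89, 87, 86, 89, 88, 89, 84, 86, 87, 90, 60, 44, 67, 84, 87, 84, 84, 83, 121, 140, 140, 139, 140, 138, 137, 136, 137, 136, 136, 136, 136, 136, 115, 91, 82, 82, 83, 86, 62, 45, 53, 78, 83, 80, 81, 79, 83, 79, 81, 78, 80, 79, 79, 81, 77, 78, 78, 77, 79, 79, 76, 78, 76, 76, 78, 79, 78, 66, 48]
[282 172  77  12] [65, 83, 84, 82, 85, 83, 85, 84, 83, 82, 84, 85, 85, 83, 85, 85, 82, 84, 85, 85, 86, 83, 83, 86, 89, 57, 48, 86, 85, 87, 84, 77, 112, 185, 186, 184, 185, 185, 184, 187, 179, 180, 180, 169, 171, 109, 82, 82, 87, 76, 50, 66, 84, 86, 85, 85, 84, 84, 84, 85, 83, 85, 83, 87, 84, 86, 85, 86, 85, 84, 84, 84, 83, 84, 85, 85, 49]
-10 [136, 139, 137, 137, 138, 138, 139, 136, 143, 142, 137, 139, 142, 137, 142, 143, 177, 177, 152, 155, 151, 155, 166, 169, 161, 157, 155, 158, 
[... 365 characters left out ...]
54, 169, 159, 158, 157, 157, 159, 156, 158, 165, 90, 80, 115, 133, 133, 134, 135, 133, 134, 134, 131, 132, 130, 138, 130, 132, 132, 106, 105, 112, 106, 107, 106, 107, 106, 107, 108, 126, 117, 105, 105, 104, 120, 174, 171, 165, 162, 160, 179, 180, 182, 165, 101, 105, 103, 108, 119, 114, 113, 112]
10 [140, 143, 143, 144, 142, 143, 141, 142, 139, 143, 144, 93, 115, 78, 74, 144, 175, 179, 153, 151, 155, 153, 178, 154, 156, 155, 157, 157, 154, 155, 153, 91, 128, 132, 127, 135, 134, 135, 127, 128, 133, 135, 130, 129, 132, 135, 130, 112, 107, 102, 107, 104, 102, 104, 103, 109, 104, 103, 124, 103, 104, 102, 99, 100, 179, 167, 169, 182, 180, 181, 181, 183, 158, 113, 112, 117, 112, 115, 127, 129, 133]
```

The stack checks out: the top rim's width and position match the expected height, and both bubbles are still midway. Now the cover.

```bash
echo '[[[-45,-14,0],0,1],[[-45,-14,0],0,1],[[-45,-14,0],0,1],[[-45,-14,0],0,1],[[-45,-14,0],0,1]]' > rows.txt && python3 steer.py rows.txt >/dev/null;echo '[[[-45,-14,0],0,1],[[-45,-14,0],0,1],[[-10,0,0],0,1],[[0,0,0],0,1]]' > rows.txt && python3 steer.py rows.txt>/dev/null;echo '[[[0,0,0],0,1],[[0,0,0],0,1]]' > rows.txt && python3 steer.py rows.txt |grep pos; python3 - <<'E'
from h import *
c=shot('wrist'); np.save('c7.npy',np.array(c,dtype=object),allow_pickle=True)
for st,cc,m in grey(c,320,1500):
    print(st,cc.round())
    if st[4]>3000 and 0<st[0] and st[0]+st[2]<640:
        m=cv2.morphologyEx(m.astype(np.uint8),cv2.MORPH_CLOSE,np.ones((25,25)))
        o,a,sz,dd=dishpose(c,m,12); print(o.round(1),np.degrees(a).round(1),sz.round(1),round(dd,1))
g=c[0].max(2)<45; g[270:]=0
for st,cc,m in blobs(g,150):
    r=cv2.minAreaRect(np.argwhere(m)[:,::-1].astype(np.float32)); b=cv2.boxPoints(r); p=cast(c,b,36)
    if np.hypot(*(p.mean(0)[:2]-[480,-400]))<80: print("handle",p.mean(0).round(1),np.linalg.norm(p[1]-p[0]).round(1),np.linalg.norm(p[2]-p[1]).round(1),np.degrees(np.arctan2(*(p[1]-p[0])[1::-1])).round(1))
E
```

```text
tool_pos: [493.5, -481.9, 191.3]
[  81    0   47  320 2498] [108. 147.]
[ 237  101  144   79 7396] [309. 142.]
[ 479.  -420.8] -81.1 [ 66.4 137.3] 14.9
[ 475  191  130  129 7695] [551. 264.]
[ 727.1 -529.9] -74.3 [125.4 128.5] 42.9
[ 427  275   75   45 1600] [462. 300.]
```

```bash
python3 - <<'E'
from h import *
c=tuple(np.load('c7.npy',allow_pickle=True)); c=(c[0].astype(np.uint8),c[1].astype(float),c[2].astype(float),c[3].astype(float))
g=(c[0].max(2)<85).astype(np.uint8); k=np.zeros_like(g); k[95:185,232:385]=1; 
for st,cc,m in blobs(g*k,80):
    r=cv2.minAreaRect(np.argwhere(m)[:,::-1].astype(np.float32)); b=cv2.boxPoints(r); p=cast(c,b,34)
    print("handle",st,p.mean(0).round(1),np.linalg.norm(p[1]-p[0]).round(1),np.linalg.norm(p[2]-p[1]).round(1),np.degrees(np.arctan2(*(p[1]-p[0])[1::-1])).round(1))
E
python3 -c "
from h import *
print(tool([479,-420.8,60],np.radians(-81.1)))"
```

```text
handle [284 142  51  18 654] [ 479.  -420.7   34. ] 45.3 11.9 8.7
(array([ 61.8, -11.9, 131.4]), 1.456, array([-0.84,  0.61,  1.24,  0.  ,  1.29, -0.88]))
```

```bash
echo '[[[0,0,0],0.15,1],[[0,0,0],0.15,1],[[0,0,0],0.15,1],[[0,0,0],0.15,1],[[0,0,0],0.15,1]]' > rows.txt && python3 steer.py rows.txt >/dev/null;echo '[[[0,0,0],0.15,1],[[0,0,0],0.15,1],[[0,0,0],0.15,1],[[0,0,0],0.15,0.6],[[0,0,0],0.107,0.5]]' > rows.txt && python3 steer.py rows.txt >/dev/null;echo '[[[0,0,0],0,0.5],[[0,0,0],0,0.5]]' > rows.txt && python3 steer.py rows.txt >/dev/null; python3 -c "
from h import *
print(tool([479,-420.8,60],np.radians(-81.3)))"
```

```text
(array([ -4. , -63.6, 131.3]), 0.005, array([-0.84,  0.61,  1.24,  0.  ,  1.29,  0.57]))
```

```bash
echo '[[[-2,-32,15],0,0.5],[[-2,-32,30],0.005,0.5],[[0,0,40],0,0.5],[[0,0,40],0,0.5],[[0,0,0],0,0.5]]' > rows.txt && python3 steer.py rows.txt >/dev/null;echo '[[[0,0,0],0,0.5],[[0,0,0],0,0.5]]' > rows.txt && python3 steer.py rows.txt |grep -E "pos|gap"; python3 -c "
from h import *
print(tool([479,-420.8,-3],np.radians(-81.3)))"
```

```text
tool_pos: [479.9, -422.0, 68.5]
finger_gap: 0.498
(array([-0.9, -1.5, 71.5]), -0.003, array([-0.79,  0.64,  1.51,  0.  ,  0.99,  0.63]))
```

```bash
echo '[[[-1,-1.5,20],0,0.5],[[0,0,25],0,0.5],[[0,0,16],0,0.5],[[0,0,8],0,0.5],[[0,0,0],0,0.4]]' > rows.txt && python3 steer.py rows.txt 40|grep -E "pos|contact"; echo '[[[0,0,0],0,0],[[0,0,0],0,0],[[0,0,0],0,0],[[0,0,0],0,0],[[0,0,0],0,0]]' > rows.txt && python3 steer.py rows.txt|grep -E "pos|contact|gap|force"
```

```text
tool_pos: [477.6, -419.7, -3.0]
contact_force: [0.0, 0.2, -0.7]
tool_pos: [477.8, -419.9, -2.4]
contact_force: [-0.7, -0.8, 3.6]
finger_gap: 0.123
grip_force: 40.0
```

```bash
echo '[[[0,0,-20],0,0],[[0,0,-40],0,0],[[0,0,-45],-0.1,0],[[0,0,-45],-0.15,0],[[0,0,-40],-0.15,0]]' > rows.txt && python3 steer.py rows.txt|grep -E "pos|gap"; echo '[[[0,0,0],-0.15,0],[[0,0,0],-0.15,0],[[0,0,0],-0.15,0],[[0,0,0],-0.15,0],[[0,0,0],-0.15,0]]' > rows.txt && python3 steer.py rows.txt|grep -E "pos|gap"; echo '[[[0,0,0],-0.15,0],[[0,0,0],-0.156,0],[[0,0,0],0,0],[[0,0,0],0,0]]' > rows.txt && python3 steer.py rows.txt|grep -E "pos|gap"; python3 -c "
from h import *
print(tool([572.4,-16,185],np.radians(2.2)))"
```

```text
tool_pos: [477.5, -419.6, 189.4]
finger_gap: 0.121
tool_pos: [477.5, -419.5, 186.8]
finger_gap: 0.121
tool_pos: [477.5, -419.6, 186.9]
finger_gap: 0.117
(array([401.4, 103.9,   2. ]), -0.016, array([-0.79,  0.51,  1.41,  0.  ,  1.22, -0.82]))
```

```bash
echo '[[[44,11.5,0],-0.016,0],[[44,11.5,0],0,0],[[44,11.5,0],0,0],[[44,11.5,0],0,0],[[44,11.5,0],0,0]]' > rows.txt && python3 steer.py rows.txt|grep gap; echo '[[[44,11.5,0],0,0],[[44,11.5,0],0,0],[[44,11.5,0],0,0],[[44,11.5,0],0,0],[[0,0,0],0,0]]' > rows.txt && python3 steer.py rows.txt|grep gap;echo '[[[0,0,0],0,0],[[0,0,0],0,0],[[0,0,0],0,0]]' > rows.txt && python3 steer.py rows.txt|grep -E "pos|gap"; python3 -c "
from h import *
print(tool([572.4,-16,140],np.radians(2.2)))"
```

```text
finger_gap: 0.125
finger_gap: 0.123
tool_pos: [564.6, -20.9, 187.1]
finger_gap: 0.123
(array([ 4.6,  8. , 47.1]), 0.002, array([-0.12,  0.38,  1.61, -0.  ,  1.15, -0.16]))
```

```bash
echo '[[[4.6,8,15],0,0],[[0,0,18],0,0],[[0,0,12],0,0],[[0,0,0],0,0],[[0,0,0],0,0]]' > rows.txt && python3 steer.py rows.txt|grep -E "pos|contact"; echo '[[[0,0,4],0,0],[[0,0,4],0,0],[[0,0,0],0,0],[[0,0,0],0,0]]' > rows.txt && python3 steer.py rows.txt|grep -E "pos|contact|gap";  python3 -c "
from h import *
print(tool([572.4,-16,126.5],np.radians(2.2)))"
```

```text
tool_pos: [572.6, -15.0, 141.9]
contact_force: [-0.3, -0.4, -0.4]
tool_pos: [572.5, -14.8, 134.2]
contact_force: [-0.0, -0.6, -0.8]
finger_gap: 0.12
(array([-1.2, -0.2,  7.7]), 0.005, array([-0.11,  0.45,  1.64, -0.  ,  1.05, -0.15]))
```

```bash
echo '[[[-1.2,0,2],0,0],[[0,0,2],0,0],[[0,0,2],0,0],[[0,0,0],0,0]]' > rows.txt && python3 steer.py rows.txt|grep -E "pos|contact";echo '[[[0,0,1.2],0,0],[[0,0,0.8],0,0],[[0,0,0],0,0]]' > rows.txt && python3 steer.py rows.txt|grep -E "pos|contact|gap"
```

```text
tool_pos: [572.4, -16.0, 127.7]
contact_force: [0.3, 0.4, -1.4]
tool_pos: [572.5, -16.0, 126.0]
contact_force: [0.8, 0.5, -0.8]
finger_gap: 0.123
```

```bash
echo '[[[0,0,0.8],0,0],[[0,0,0],0,0],[[0,0,0],0,0]]' > rows.txt && python3 steer.py rows.txt|grep -E "pos|contact|gap"; echo '[[[0,0,0],0,0.4],[[0,0,0],0,0.4],[[0,0,0],0,0.4],[[0,0,-25],0,0.4],[[0,0,-45],0,0.6]]' > rows.txt && python3 steer.py rows.txt|grep -E "contact"; echo '[[[-35,0,-35],0,1],[[-45,0,0],0,1],[[-45,0,0],0,1],[[-15,0,0],0,1],[[0,0,0],0,1]]' > rows.txt && python3 steer.py rows.txt>/dev/null;echo '[[[0,0,0],0,1],[[0,0,0],0,1]]' > rows.txt && python3 steer.py rows.txt|grep -E "pos|time|contact"; python3 - <<'E'
from h import *
c=shot('wrist'); np.save('c8.npy',np.array(c,dtype=object),allow_pickle=True)
for st,cc in bubbles(c):
    x,y,w,h=st; row=c[0][y:y+h,x:x+w].astype(int)
    print(st,(row[h//3:2*h//3].mean(0) if w>h else row[:,w//3:2*w//3].mean(1))[:,0].astype(int).tolist())
R2=np.array([[np.cos(.038),-np.sin(.038)],[np.sin(.038),np.cos(.038)]])
L=lambda x,y,z: np.r_[R2@[x,y]+[572.2,-15.2],z]
g=c[0].mean(2)
print(proj(c,L(0,0,164)))
d=c[0].max(2)<85
for st,cc,m in blobs(d,150):
    r=cv2.minAreaRect(np.argwhere(m)[:,::-1].astype(np.float32)); p=cast(c,cv2.boxPoints(r),164)
    if np.hypot(*(p.mean(0)[:2]-[572,-15]))<40: print("handle",p.mean(0).round(1),np.linalg.norm(p[1]-p[0]).round(1),np.linalg.norm(p[2]-p[1]).round(1),np.degrees(np.arctan2(*(p[1]-p[0])[1::-1])).round(1))
for y in (-20,0,20):
    s=[proj(c,L(x,y,140))[0] for x in np.arange(-40,41,1.)]
    print(y,[int(g[int(round(v)),int(round(u))]) for u,v in s])
E
```

```text
tool_pos: [572.7, -16.0, 125.5]
contact_force: [-0.8, 0.0, 2.0]
finger_gap: 0.119
contact_force: [0.1, 0.2, 1.3]
time_s: 71.6
tool_pos: [578.6, -154.4, 230.2]
contact_force: [0.4, 0.1, -0.4]
[252  79  12  79] [48, 85, 89, 90, 90, 90, 90, 91, 90, 89, 92, 89, 89, 88, 90, 91, 91, 88, 89, 89, 89, 87, 86, 90, 88, 92, 79, 55, 57, 87, 91, 87, 86, 94, 137, 144, 139, 139, 139, 138, 139, 138, 139, 138, 140, 139, 117, 91, 85, 84, 86, 78, 52, 53, 82, 86, 82, 82, 83, 81, 82, 82, 84, 85, 83, 82, 78, 78, 80, 79, 80, 83, 79, 78, 78, 80, 80, 84, 56]
[286 169  69  10] [86, 85, 85, 84, 85, 86, 84, 85, 87, 84, 84, 85, 85, 85, 88, 83, 86, 85, 86, 87, 85, 91, 58, 55, 88, 85, 83, 78, 89, 185, 187, 186, 185, 186, 186, 187, 178, 178, 170, 164, 107, 84, 85, 89, 59, 52, 87, 88, 84, 88, 85, 87, 86, 86, 86, 86, 86, 86, 85, 84, 87, 86, 87, 82, 85, 84, 88, 88, 46]
[[321.99628057  25.21998493]]
handle [573.1 -21.1 164. ] 11.1 39.9 2.5
-20 [139, 144, 138, 139, 137, 138, 140, 137, 139, 138, 140, 139, 141, 135, 123, 120, 127, 126, 127, 120, 125, 126, 129, 130, 132, 132, 128, 130, 128, 131, 133, 132, 133, 129, 137, 53,
[... 301 characters left out ...]
, 135, 132, 128, 130, 130, 131, 131, 130, 131, 123, 136, 135, 129, 133, 133, 134, 135, 117, 41, 48, 64, 58, 57, 57, 54, 61, 53, 53, 55, 39, 96, 157, 155, 157, 155, 151, 156, 156, 154, 152, 149, 171, 176, 173, 172, 171, 175, 173, 169, 170, 165, 162, 160, 181, 181, 185, 163, 106, 107, 113, 108, 110, 108, 108]
20 [139, 144, 142, 145, 145, 142, 105, 86, 104, 80, 70, 81, 108, 130, 126, 130, 128, 131, 131, 133, 129, 130, 128, 129, 129, 129, 129, 125, 135, 130, 128, 134, 132, 139, 86, 33, 45, 50, 55, 54, 50, 54, 52, 51, 60, 41, 40, 181, 174, 177, 171, 169, 168, 171, 169, 168, 168, 171, 171, 171, 170, 169, 170, 171, 171, 168, 179, 180, 180, 179, 177, 179, 182, 185, 110, 115, 114, 111, 115, 111, 113]
```

The cover is seated, with first contact at the expected height and the handle centred with matching yaw. Both bubbles are midway and the robot is clear, so I hand in.

```bash
python3 -c "
from cell import env
print(env.hand_in())"
```

```text
the job is handed in; nothing more can be done
None
```

I levelled the platform, nested all four loose dishes, seated the cover and handed the job in at about 72 s; the hand-in returned no verdict, and dish 3 was tipped over once on the way and set upright again before nesting.

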